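# Pack up the banquet table's candles and spoons

### The arm

A 7-joint arm with a two-finger parallel gripper is mounted at the origin on the work surface. World frame = base frame: x ahead of the robot, y to its left, z up, the work surface at z = 0. Lengths are in m, angles in rad, forces in N, time in s.
With the tool pointing down it reaches from about 0.4 to 0.85 m from the base axis. Payload 4.5 kg.
Tool frame: the origin (TCP) lies midway between the tips of the shut fingers; the grasp point (between the pads) lies 19 mm behind it (r.hold_point_z is the distance from the TCP to the grasp point, in m); z points along the fingers, y is the direction in which the jaws open and shut (so a half turn about z gives the same grasp; the last joint's range is limited). The gripper opens to 88 mm and grips with 3 to 60 N. Pads are 18 mm wide; open, the fingers measure 123 mm over their backs; the gripper's body (75 mm by 187 mm) begins 45 mm behind the grasp point.
Start: joints at [-1.088, 0.689, -0.195, 1.565, 0.157, 0.902, -0.215], TCP at [0.271, 0.563, 0.239] pointing down, gripper open.
Joint ranges: [-3.01, 3.01], [-0.46, 2.08], [-1.47, 1.51], [0.13, 2.56], [-1, 4.14], [0.04, 2.09], [-2.66, 2.66]. Speed limits (rad/s): [2.57, 2.57, 3.14, 3.14, 3.14, 3.14, 3.14].

### API

Orientations are given as a unit quaternion [x, y, z, w].
In Python, from plant import r gives the robot as it stands. The module is installed in compiled form; this text tells all that it offers.
- The arm moves only by the tool move_arm, never from a script. Its arguments are lists of equal length, an entry for each row: "turn": the turn, a rotation vector about the tool's x, y, z in units of 2 pi rad (1.0 is 2 pi rad), a list of three; "dp": the shift along the tool's x, y, z in units of 2.5 cm (1.0 is 2.5 cm), a list of three; "jaw": the closure, from -1 (fully open) to 1 (shut), so that 0 is half open. In form: {"turn": [[wx, wy, wz], ...], "dp": [[x, y, z], ...], "jaw": [jaw, ...]}. A call has 1 to 10 rows; each row shifts and turns the commanded pose from where the row before left it, along the tool's axes as they then stand; what a row does not reach is not made up. A row lasts 1/12 s, in which the tool goes at most 41.7 mm and 7.16 degrees, less where a joint would pass 70% of its speed; a pose out of reach is approached as far as the arm can. A call with a number of a shift or a turn outside -1 to 1 is refused whole. A call with a gripper value outside its range is refused whole. The fingers move at their own pace and stop on an object; "newtons" is the grip in N (left out, the last holds). Time passes only in rows, so rows that do not move let the fingers close. It gives the time, the measured TCP pose, the force and the opening at its end, in the units of the state.
- r.get_state(): the state, without advancing time (a new reading comes with each control period).
- r.snapshot(name): name is "side" or "top" or "wrist"; returns a dict with "frame" (480x640x3 uint8, blue, green, red), "mtx" (3x3 intrinsics, pixels), "k1" (the pictures are not rectified: a ray, as slopes to the right and down, at radius r is drawn at 1 + k1 r^2 times it, then the intrinsics apply), "origin" and "orientation" of the camera in the world; the wrist camera has in their place "tool_from_camera" (4x4, takes a point from camera to tool coordinates, whose origin is the TCP and whose axes are the flange's). Camera axes: x right, y up, looking along -z (the intrinsics and any distortion apply to the point x, -y, -z); pixel columns grow to the right and rows downward; lengths in m; the calibration is good to about 2 mm. A picture is of the moment at which its call begins: read the wrist's pose just before it. There is no depth.
- r.finish_job(): hands the job in, once; it reports no verdict.
The state is a dict: "clock": time; "q": joint angles; "qd": joint speeds; "joint_torque": joint torques, N m; "tool_pos": TCP position; "eef_rot": TCP orientation; "contact_force": force on the tool from outside, world axes, zero at the start; "moment": the same for the moment, N m; "opening": opening from 0.0 (shut) to 1.0 (fully open).
Only numpy, scipy, OpenCV 4.12 (cv2) and the standard library are available. Lean on these libraries where they do the work, as an engineer would, in place of code of your own. Each camera call takes 0.05 s, during which the arm holds its last target.

### The job

Pack up this end of the banquet table: prise the lid of the wooden box up with the blade of the cake server, pushed into the notch in the box's front (not with the fingers), and swing the lid open to upright or beyond. Lay the server back on its slate board, put all the short loose candles into the wide compartment and all the serving spoons into the narrow one, and only when everything is packed close the lid fully. Leave the glasses, bottle, pepper, dishes and lamps alone.

Things in the scene. Friction and masses are not known exactly. Their poses are not given: they have to be found in the camera images.
- box: fixed wooden box, 200 (x) by 250 (y) by 85 mm high without lid; origin at the centre of its underside. Notched front wall at x = -100, hinge at x = +100 mm, 85 mm up. Walls 9, floor 10 mm. A divider (top 60 mm above the table) runs along x at y = +27 mm, between the narrow compartment (y +30 to +116 mm) and the wide one (y -116 to +24 mm), each 182 mm long in x, 75 mm deep
- notch (a point): middle of the pry notch, on the outside of the box's front wall: a gap 80 mm wide and 12 mm high between the lowered wall top (73 mm above the table) and the underside of the closed lid (85 mm); the point is half way up the gap; axes as the box's
- narrow_floor (a point): centre of the inner floor of the narrow compartment (10 mm above the table)
- wide_floor (a point): centre of the inner floor of the wide compartment (10 mm above the table)
- lid (a joint): angle of the box's lid, a dark wooden panel 200 by 250 mm, 7 mm thick, no handle, flush with the box's walls all round, hinged along the box's y at x = +100 mm, 85 mm up: 0 closed, 1.85 rad fully open, leaning back past upright; a stiff hinge holds the lid wherever it is left; it takes about 2 to 3 N at the front edge to raise it
- lid_front (a point): middle of the lower front edge of the lid, above the notch when closed; 200 mm from the hinge
- board: fixed grey slate board, 240 (its x) by 85 by 8 mm high, origin at the centre of its underside; the cake server lies on it
- server: cake server, 174 mm long, lying along its x: dark wooden handle 95 by 18 by 22 mm high (x from -95 mm to 0) and flat steel blade 3 mm thick, 36 mm wide, its top 5 mm above the handle's underside, to x = +79 mm; origin under the handle's front end, z up
- server_grip (a point): middle of the server's handle near its balance point, 13 mm above its underside; pinch across the server's y (18 mm)
- server_tip (a point): middle of the front edge of the server's blade, mid-thickness
- candle0: short white pillar candle, 56 mm in diameter and 48 mm high, starts standing; origin at the centre of its foot, z along its axis. May be absent (None)
- candle1: short white pillar candle, 56 mm in diameter and 48 mm high, starts standing; origin at the centre of its foot, z along its axis. May be absent (None)
- candle2: short white pillar candle, 56 mm in diameter and 48 mm high, starts standing; origin at the centre of its foot, z along its axis. May be absent (None)
- spoon0: pale wooden serving spoon, 140 mm long, lying along its x, 12 mm thick: handle 13 mm wide from x = -70 to +20 mm, round bowl 40 mm across centred at x = +50 mm; origin under the middle of its length. May be absent (None)
- spoon1: pale wooden serving spoon, 140 mm long, lying along its x, 12 mm thick: handle 13 mm wide from x = -70 to +20 mm, round bowl 40 mm across centred at x = +50 mm; origin under the middle of its length. May be absent (None)
- spoon2: pale wooden serving spoon, 140 mm long, lying along its x, 12 mm thick: handle 13 mm wide from x = -70 to +20 mm, round bowl 40 mm across centred at x = +50 mm; origin under the middle of its length. May be absent (None)
- goblet0: wine goblet, 165 mm high; a bystander to leave alone; origin at the centre of its foot
- goblet1: wine goblet, 165 mm high; a bystander to leave alone; origin at the centre of its foot
- saltdish: white salt dish, 68 mm across, 30 mm high; a bystander to leave alone; origin at the centre of its foot
- pepper: dark wooden pepper block 40 by 40 by 50 mm; a bystander to leave alone; origin at the centre of its foot
- bottle: green bottle, 72 mm across, 220 mm high; a bystander to leave alone; origin at the centre of its foot
- ramekin: white ramekin, 72 mm across, 45 mm high; a bystander to leave alone; origin at the centre of its foot
There are look-alikes about, which are no part of the job. Leave any red look-alike of the candle0 alone. What is shaped like the spoon0 but turquoise is not meant.

How it is judged:
On the way, in this order (a step that is already met when the one before it is completed fails the run):
1. the lid is prised up more than 0.12 rad on the server's blade, with the fingers off the lid (value of joint lid above 0.12 rad and contact force between server and lid above 0.3 N and contact force between the fingers and lid below 0.2 N), for 0.2 s.
2. the lid stands open, more than 1.35 rad (value of joint lid above 1.35 rad), for 0.2 s.
3. every candle is in the wide compartment and every spoon in the narrow one, with the lid still open more than 1 rad (x of candle0 in the frame of box between -0.092 and 0.092 m and y of candle0 in the frame of box between -0.117 and 0.024 m and z of candle0 in the frame of box between 0 and 0.08 m and x of candle1 in the frame of box between -0.092 and 0.092 m and y of candle1 in the frame of box between -0.117 and 0.024 m and z of candle1 in the frame of box between 0 and 0.08 m and x of candle2 in the frame of box between -0.092 and 0.092 m and y of candle2 in the frame of box between -0.117 and 0.024 m and z of candle2 in the frame of box between 0 and 0.08 m and x of spoon0 in the frame of box between -0.092 and 0.092 m and y of spoon0 in the frame of box between 0.03 and 0.117 m and z of spoon0 in the frame of box between 0 and 0.08 m and x of spoon1 in the frame of box between -0.092 and 0.092 m and y of spoon1 in the frame of box between 0.03 and 0.117 m and z of spoon1 in the frame of box between 0 and 0.08 m and x of spoon2 in the frame of box between -0.092 and 0.092 m and y of spoon2 in the frame of box between 0.03 and 0.117 m and z of spoon2 in the frame of box between 0 and 0.08 m and value of joint lid above 1 rad), for 0.2 s.
At the end, for the whole second after the job is handed in: every candle is inside the wide compartment, every spoon inside the narrow one, the lid is closed (under 0.06 rad), the server rests on the slate board (its grip point over the board, under 45 mm above the table), and all are at rest (under 0.03 m/s) (x of candle0 in the frame of box between -0.092 and 0.092 m and y of candle0 in the frame of box between -0.117 and 0.024 m and z of candle0 in the frame of box between 0 and 0.08 m and x of candle1 in the frame of box between -0.092 and 0.092 m and y of candle1 in the frame of box between -0.117 and 0.024 m and z of candle1 in the frame of box between 0 and 0.08 m and x of candle2 in the frame of box between -0.092 and 0.092 m and y of candle2 in the frame of box between -0.117 and 0.024 m and z of candle2 in the frame of box between 0 and 0.08 m and x of spoon0 in the frame of box between -0.092 and 0.092 m and y of spoon0 in the frame of box between 0.03 and 0.117 m and z of spoon0 in the frame of box between 0 and 0.08 m and x of spoon1 in the frame of box between -0.092 and 0.092 m and y of spoon1 in the frame of box between 0.03 and 0.117 m and z of spoon1 in the frame of box between 0 and 0.08 m and x of spoon2 in the frame of box between -0.092 and 0.092 m and y of spoon2 in the frame of box between 0.03 and 0.117 m and z of spoon2 in the frame of box between 0 and 0.08 m and linear speed of each of candle0, candle1, candle2, spoon0, spoon1, spoon2, server below 0.03 m/s and x of server_grip in the frame of board between -0.115 and 0.115 m and y of server_grip in the frame of board between -0.045 and 0.045 m and z of server_grip in the frame of board below 0.045 m and value of joint lid below 0.06 rad); the robot touches nothing.
It fails at once if a goblet, bottle, pepper block, salt dish or ramekin is moved more than 40 mm or tipped over (distance of any of goblet0, goblet1, saltdish, pepper, bottle, ramekin from where it was at the start of the episode above 0.04 m or angle between any of goblet0, goblet1, saltdish, pepper, bottle, ramekin's own z axis and vertical above 0.6 rad).
Of candle0, candle1, candle2, spoon0, spoon1, spoon2 only 3 to 5 are there at a start; the rules pass over those that are not, and their reading is None.
At some moment in a run one of candle0, candle1, candle2, spoon0, spoon1, spoon2 may be knocked a few centimetres aside while the robot is not near it.
Once in a run the grip may slacken for a moment while it holds something.
It also fails if it takes over 210 s, if anything falls off the work surface, if the arm or the gripper's body presses on something with over 40 N, if the wrist force passes 120 N, or if a joint passes its speed limit or range.

## Working session

There is one attempt and no reset: what is moved stays moved. The work goes in short steps, Python scripts to look and compute and a tool call to move; the robot and the scene stay as the last step left them, time stands still between calls to the robot, and variables do not carry over. Pictures are saved under pics/ and viewed, and the job is handed in when it is done.

Besides the shell and the picture viewer there is one more tool, called after "Emit:" as name(argument=value, ...), one argument or row to a line, values as JSON. move_arm: Moves the arm, as the interface text tells. Shifts and turns lie within -1 to 1; 1 stands for 2.5 cm of shift or 2 pi rad of turn. Its arguments: {"type":"object","properties":{"turn":{"type":"array","items":{"type":"array","items":{"type":"number","minimum":-1,"maximum":1}}},"dp":{"type":"array","items":{"type":"array","items":{"type":"number","minimum":-1,"maximum":1}}},"jaw":{"type":"array","items":{"type":"number"}},"newtons":{"type":"number"}},"required":["turn","dp","jaw"]}

```bash
mkdir -p pics; ls
cat > h.py <<'E'
import numpy as np, cv2
from plant import r
from scipy.spatial.transform import Rotation as R
def snap(name,fn=None):
    st=r.get_state(); s=r.snapshot(name)
    if fn: cv2.imwrite('pics/'+fn,s['frame'])
    if 'tool_from_camera' in s:
        T=np.eye(4);T[:3,:3]=R.from_quat(st['eef_rot']).as_matrix();T[:3,3]=st['tool_pos']
        s['C']=T@np.array(s['tool_from_camera'])
    else:
        T=np.eye(4);T[:3,:3]=R.from_quat(s['orientation']).as_matrix();T[:3,3]=s['origin'];s['C']=T
    return s
def ray(s,u,v):
    K=np.array(s['mtx']);x=(u-K[0,2])/K[0,0];y=(v-K[1,2])/K[1,1]
    rd=np.hypot(x,y);k=s['k1'];t=rd
    for _ in range(30): t=rd/(1+k*t*t)
    f=t/rd if rd>0 else 1
    d=s['C'][:3,:3]@np.array([x*f,-y*f,-1.0]);return s['C'][:3,3],d
def plane(s,u,v,z):
    o,d=ray(s,u,v);return o+d*(z-o[2])/d[2]
def proj(s,P):
    p=np.linalg.inv(s['C'])@np.append(P,1);x=p[0]/-p[2];y=-p[1]/-p[2]
    f=1+s['k1']*(x*x+y*y);K=np.array(s['mtx']);return np.array([K[0,0]*x*f+K[0,2],K[1,1]*y*f+K[1,2]])
E
python3 - <<'E'
from h import *
print(r.get_state())
for n in ['side','top','wrist']:
    s=snap(n,n+'0.png');print(n,s['mtx'],s['k1'],s['C'])
E
```

```text
pics
{'clock': 0.0, 'q': array([-1.088208  ,  0.68996736, -0.19448499,  1.56632728,  0.15733118,
        0.90247506, -0.21507988]), 'qd': array([ 0.00068041,  0.00030378,  0.0012257 , -0.00121568,  0.00062734,
        0.00147669,  0.00050545]), 'joint_torque': array([ 2.77727295e-04, -5.27557433e+01, -1.26653686e+00, -1.53432798e+01,
       -5.25751279e-02,  6.57749290e-03,  1.72656482e-04]), 'tool_pos': array([0.27096946, 0.56252392, 0.23792413]), 'eef_rot': array([ 2.22467199e-01,  9.74939767e-01, -8.84932474e-04, -1.14881607e-04]), 'contact_force': array([-0.0798152 , -0.63015553,  0.56683875]), 'moment': array([-0.0295881 , -0.02699343,  0.02728439]), 'opening': 0.998759711691213}
side [[483.56740709   0.         318.52283242]
 [  0.         483.56740709 235.7653245 ]
 [  0.           0.           1.        ]] -0.06233019100097326 [[ 0.95511492  0.12251274 -0.2697149   0.30428916]
 [-0.29523714  0.46835932 -0.83275121 -0.84093882]
 [ 0.02430085  0.87500295  0.48350729  0.58880301]
 [ 0.          0.          0.          1.        ]]
top [[497.95703934   0.         316.47692383]
 [  0.         497.95703934 230.394765  ]
 [  0.           0.           1.        ]] -0.024069179219409032 [[-0.01143075  0.988081   -0.15350985  0.39400286]
 [-0.99990993 -0.0123748  -0.00519566  0.02654344]
 [-0.00703339  0.15343663  0.98813346  1.18257428]
 [ 0.          0.          0.          1.        ]]
wrist [[342.77676299   0.         323.516906  ]
 [  0.         342.77676299 236.30666762]
 [  0.           0.           1.        ]] -0.04227399812113205 [[ 0.43364118 -0.85870238 -0.27310354  0.20164025]
 [ 0.9010827   0.41247008  0.13385959  0.59449738]
 [-0.00229851 -0.3041359   0.95262588  0.38365907]
 [ 0.          0.          0.          1.        ]]
```

View pics/top0.png

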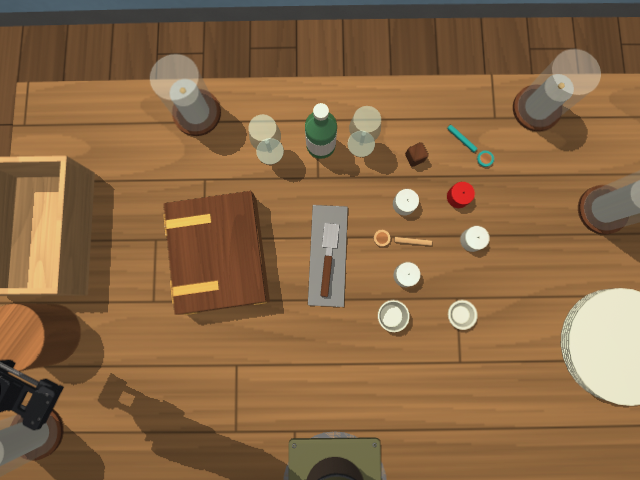

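View pics/side0.png

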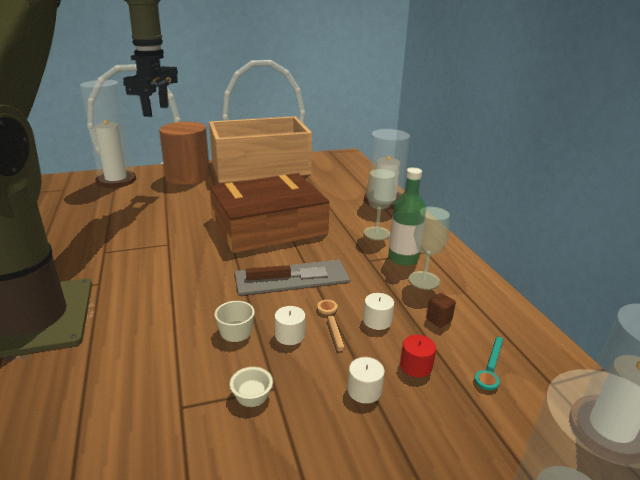

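View pics/wrist0.png

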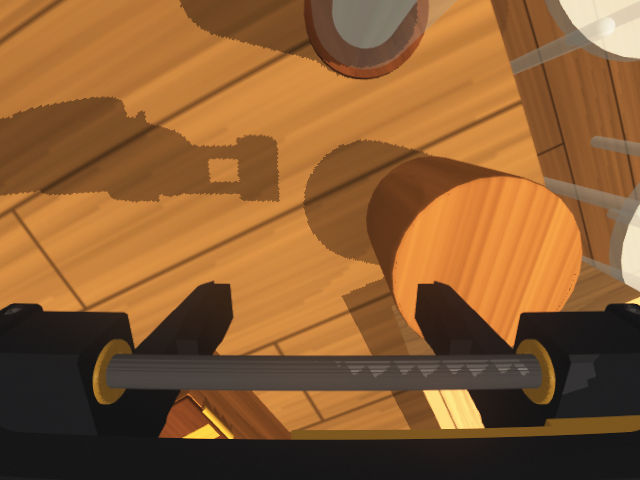

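Run:
```python
import cv2
a=cv2.imread('pics/side0.png')[160:300,190:370];cv2.imwrite('pics/c1.png',cv2.resize(a,None,fx=4,fy=4,interpolation=cv2.INTER_CUBIC))
a=cv2.imread('pics/top0.png')[170:330,150:350];cv2.imwrite('pics/c2.png',cv2.resize(a,None,fx=3.5,fy=3.5,interpolation=cv2.INTER_CUBIC))
```

```text
(no output)
```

View pics/c1.png

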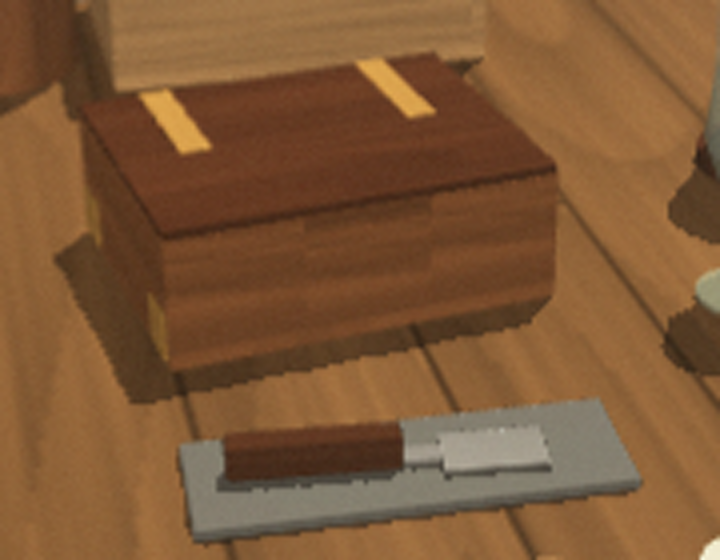

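View pics/c2.png

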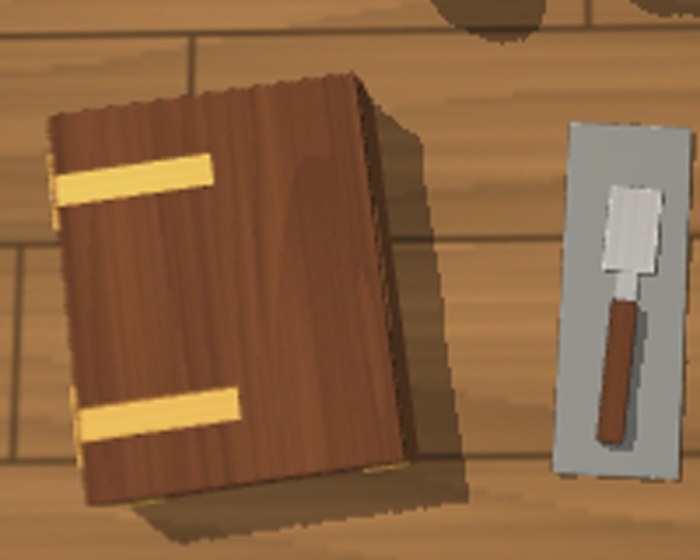

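Run:
```python
from h import *
s=snap('top')
c=lambda u,v,z:plane(s,150+u/3.5,170+v/3.5,z)[:2]
L=[c(*p,0.092) for p in [(50,115),(353,73),(408,460),(88,505)]];print('lid',L,'c',np.mean(L,0))
for i in range(4):print(np.linalg.norm(L[i]-L[(i+1)%4]))
ex=(L[0]+L[3]-L[1]-L[2])/2;print('ex yaw',np.arctan2(ex[1],ex[0]))
ey=(L[0]-L[3]+L[1]-L[2])/2;print('ey yaw',np.arctan2(ey[1],ey[0]))
B=[c(*p,0.008) for p in [(571,123),(692,128),(680,480),(554,473)]];print('board',B,np.mean(B,0))
for i in range(4):print(np.linalg.norm(B[i]-B[(i+1)%4]))
# server masks
f=s['frame'];hsv=cv2.cvtColor(f,cv2.COLOR_BGR2HSV)
roi=np.zeros(f.shape[:2],np.uint8);roi[204:308,310:348]=1
h=((hsv[...,1]>90)&(roi>0)).astype(np.uint8)
n,l,st,ce=cv2.connectedComponentsWithStats(h)
i=1+np.argmax(st[1:,4]);m=(l==i).astype(np.uint8);rect=cv2.minAreaRect(cv2.findContours(m,0,2)[0][0]);print('handle',rect,st[i])
bp=cv2.boxPoints(rect);print([plane(s,*p,0.030)[:2] for p in bp])
b=((hsv[...,2]>165)&(hsv[...,1]<60)&(roi>0)).astype(np.uint8)
n,l,st,ce=cv2.connectedComponentsWithStats(b);i=1+np.argmax(st[1:,4]);m=(l==i).astype(np.uint8);rect=cv2.minAreaRect(cv2.findContours(m,0,2)[0][0]);print('blade',rect,st[i]);print([plane(s,*p,0.013)[:2] for p in cv2.boxPoints(rect)])
# white candle tops & spoon
for name,(u,v),z in [('cA',(407,200),.048),('cB',(477,236),.048),('cC',(408,274),.048),('goblet0',(270,152),0),('goblet1',(361,145),0),('bottle',(321,145),0),('pepper',(417,155),.05),('dish',(394,317),.04),('ram',(463,315),.03),('red',(461,194),.048),('sp bowl',(382,238),.012),('sp end',(432,242),.012)]: print(name,plane(s,u,v,z)[:2])
```

```text
lid [array([0.6302889 , 0.37333639]), array([0.65519395, 0.17872228]), array([0.40870049, 0.14242305]), array([0.38307673, 0.34102536])] c [0.51931502 0.25887677]
0.19620119650870296
0.24915187593903784
0.20024848165974035
0.24931478042979763
ex yaw 1.6985972182801572
ey yaw 0.13808556102957265
board [array([0.63806594, 0.04003893]), array([ 0.63349652, -0.04304195]), array([ 0.39456391, -0.03005383]), array([0.40015544, 0.05385723])] [0.51657045 0.0052001 ]
0.08320643951443736
0.2392853666917016
0.08409714570636159
0.23831146388471633
handle ((325.8934631347656, 275.827880859375), (7.563851833343506, 40.518104553222656), 6.115503787994385) [321 256  11  41 307]
[array([0.4214985 , 0.02630255]), array([0.51429977, 0.01511115]), array([ 0.51220608, -0.00233485]), array([0.41946048, 0.00906065])]
blade ((329.6524353027344, 239.12806701660156), (14.576961517333984, 31.693851470947266), 6.34019136428833) [322 223  17  33 394]
[array([0.51904099, 0.02347335]), array([0.59432816, 0.01417686]), array([ 0.59000532, -0.020259  ]), array([ 0.51480985, -0.01063636])]
cA [ 0.63919417 -0.1789385 ]
cB [ 0.55257569 -0.33689557]
cC [ 0.46730748 -0.17447401]
goblet0 [0.77488601 0.14519128]
goblet1 [ 0.7897638  -0.07963534]
bottle [0.79108449 0.0191459 ]
pepper [ 0.74683947 -0.20651967]
dish [ 0.37112053 -0.14049016]
ram [ 0.37334866 -0.29976531]
red [ 0.65194451 -0.30555865]
sp bowl [ 0.55565331 -0.12251452]
sp end [ 0.54459974 -0.24071295]
```

Emit:
move_arm(
  turn=[
    [0,0,0],
    [0,0,0],
    [0,0,0],
    [0,0,0],
    [0,0,0],
    [0,0,0],
    [0,0,0],
    [0,0,0],
    [0,0,0],
    [0,0,0],
  ],
  dp=[
    [-0.9,-0.8,0],
    [-0.9,-0.8,0],
    [-0.9,-0.8,0],
    [-0.9,-0.8,0],
    [-0.9,-0.8,0],
    [-0.9,-0.8,0],
    [-0.9,-0.8,0],
    [-0.9,-0.8,0],
    [-0.9,-0.8,0],
    [-0.9,-0.8,0],
  ],
  jaw=[-1,-1,-1,-1,-1,-1,-1,-1,-1,-1],
)

```text
clock: 1.03
tool_pos: [0.3874, 0.2839, 0.2387]
eef_rot: [0.222, 0.975, -0.0, 0.0]
contact_force: [0.8, 0.2, 1.0]
opening: 1.003
```

Emit:
move_arm(
  turn=[
    [0,0,0],
    [0,0,0],
    [0,0,0],
    [0,0,0],
    [0,0,0],
    [0,0,0],
    [0,0,0],
    [0,0,0],
    [0,0,0],
    [0,0,0],
  ],
  dp=[
    [-0.9,-0.8,0],
    [-0.9,-0.8,0],
    [-0.9,-0.8,0],
    [-0.9,-0.8,0],
    [-0.9,-0.8,0],
    [-0.9,-0.8,0],
    [-0.9,-0.8,0],
    [-0.9,-0.8,0],
    [0,0,0],
    [0,0,0],
  ],
  jaw=[-1,-1,-1,-1,-1,-1,-1,-1,-1,-1],
)

```text
clock: 1.87
tool_pos: [0.4803, 0.0612, 0.2385]
eef_rot: [0.225, 0.974, -0.0, 0.0]
contact_force: [0.1, 0.4, 0.6]
opening: 0.999
```

```bash
cat >> h.py <<'E'
def axes(yaw,tilt=0):
    # tool x horizontal heading yaw, z down; tilt>0: fingers swing toward +x heading (blade tip up)
    x=np.array([np.cos(yaw)*np.cos(tilt),np.sin(yaw)*np.cos(tilt),np.sin(tilt)])
    z=np.array([np.cos(yaw)*np.sin(tilt),np.sin(yaw)*np.sin(tilt),-np.cos(tilt)])
    return np.column_stack([x,np.cross(z,x),z])
def go(pos,yaw,tilt=0):
    st=r.get_state();Rc=R.from_quat(st['eef_rot']).as_matrix();Rt=axes(yaw,tilt)
    tv=R.from_matrix(Rc.T@Rt).as_rotvec()/(2*np.pi);d=np.array(pos)-st['tool_pos']
    print('turn',tv.round(4),'rows',np.abs(tv).max()/0.0198,'| dp before turn',(Rc.T@d/0.025).round(3),'| dp after',(Rt.T@d/0.025).round(3))
def show():
    st=r.get_state();M=R.from_quat(st['eef_rot']).as_matrix()
    print('t',round(st['clock'],2),'pos',st['tool_pos'].round(4),'x',M[:,0].round(3),'z',M[:,2].round(3),'F',st['contact_force'].round(2),'M',st['moment'].round(2),'op',round(st['opening'],3),'q',st['q'].round(2))
E
python3 -c "
from h import *
show();go([0.493,0.009,0.1],-0.121)"
```

```text
t 1.87 pos [0.4803 0.0612 0.2385] x [-0.899  0.438 -0.   ] z [-0. -0. -1.] F [0.06 0.4  0.56] M [ 0.02 -0.01  0.06] op 0.999 q [-0.05  0.51 -0.26  1.98  0.21  0.68  0.67]
turn [0.000e+00 1.000e-04 4.471e-01] rows 22.5824224337057 | dp before turn [-1.371 -1.652  5.543] | dp after [0.757 2.011 5.542]
```

Emit:
move_arm(
  turn=[
    [0,0,0.0199],
    [0,0,0.0199],
    [0,0,0.0199],
    [0,0,0.0199],
    [0,0,0.0199],
    [0,0,0.0199],
    [0,0,0.0199],
    [0,0,0.0199],
    [0,0,0.0199],
    [0,0,0.0199],
  ],
  dp=[
    [0,0,0],
    [0,0,0],
    [0,0,0],
    [0,0,0],
    [0,0,0],
    [0,0,0],
    [0,0,0],
    [0,0,0],
    [0,0,0],
    [0,0,0],
  ],
  jaw=[-1,-1,-1,-1,-1,-1,-1,-1,-1,-1],
)

```text
clock: 2.7
tool_pos: [0.4793, 0.0651, 0.2387]
eef_rot: [0.752, 0.659, 0.0, -0.001]
contact_force: [-0.5, -0.3, -0.2]
opening: 0.999
```

Emit:
move_arm(
  turn=[
    [0,0,0.0199],
    [0,0,0.0199],
    [0,0,0.0199],
    [0,0,0.0199],
    [0,0,0.0199],
    [0,0,0.0199],
    [0,0,0.0199],
    [0,0,0.0199],
    [0,0,0.0199],
    [0,0,0.0199],
  ],
  dp=[
    [0,0,0],
    [0,0,0],
    [0,0,0],
    [0,0,0],
    [0,0,0],
    [0,0,0],
    [0,0,0],
    [0,0,0],
    [0,0,0],
    [0,0,0],
  ],
  jaw=[-1,-1,-1,-1,-1,-1,-1,-1,-1,-1],
)

```text
clock: 3.53
tool_pos: [0.4793, 0.0652, 0.2386]
eef_rot: [0.996, 0.095, -0.0, -0.001]
contact_force: [-1.1, 1.2, 0.1]
opening: 0.996
```

```bash
python3 -c "
from h import *
show();go([0.493,0.009,0.1],-0.121)"
```

```text
t 3.53 pos [0.4793 0.0652 0.2386] x [ 0.982  0.189 -0.   ] z [-0.     0.001 -1.   ] F [-1.09  1.25  0.11] M [ 0.02  0.17 -0.02] op 0.996 q [-0.54  0.56  0.5   2.   -0.41  0.68 -1.16]
turn [-0.0002  0.0001  0.0495] rows 2.4981044922116706 | dp before turn [0.115 2.319 5.54 ] | dp after [0.815 2.165 5.544]
```

Emit:
move_arm(
  turn=[
    [0,0,0.0165],
    [0,0,0.0165],
    [0,0,0.0165],
    [0,0,0],
    [0,0,0],
    [0,0,0],
    [0,0,0],
    [0,0,0],
    [0,0,0],
    [0,0,0],
  ],
  dp=[
    [0,0,0],
    [0,0,0],
    [0,0,0],
    [0.2,0.55,0.5],
    [0.2,0.55,0.5],
    [0.2,0.55,0.5],
    [0.2,0.55,0.5],
    [0,0,0.5],
    [0,0,0],
    [0,0,0],
  ],
  jaw=[-1,-1,-1,-1,-1,-1,-1,-1,-1,-1],
)

```text
clock: 4.37
tool_pos: [0.4926, 0.0078, 0.1758]
eef_rot: [0.998, -0.058, -0.001, -0.001]
contact_force: [0.2, -0.8, -0.9]
opening: 1.004
```

```bash
python3 -c "
from h import *
show();go([0.493,0.009,0.011],-0.121)
s=snap('wrist','w1.png')
print(s['C'].round(3))
for P in ([0.4205,0.0177,.03],[.5133,.0064,.03],[.592,-.003,.013]): print(proj(s,P))"
```

```text
t 4.37 pos [0.4926 0.0078 0.1758] x [ 0.993 -0.116 -0.002] z [-0.002  0.001 -1.   ] F [ 0.24 -0.84 -0.9 ] M [-0.    0.17  0.02] op 1.004 q [-0.4   0.67  0.48  2.04 -0.57  0.56 -1.2 ]
turn [-0.0002  0.0003  0.0008] rows 0.038682912938555254 | dp before turn [ 0.023 -0.044  6.593] | dp after [ 0.01  -0.051  6.593]
[[-0.116  0.946  0.303  0.573]
 [-0.993 -0.11  -0.036 -0.004]
 [-0.    -0.305  0.952  0.321]
 [ 0.     0.     0.     1.   ]]
[319.37289115 296.88571207]
[319.52889953 199.68354361]
[319.71716063 103.42855403]
```

View pics/w1.png

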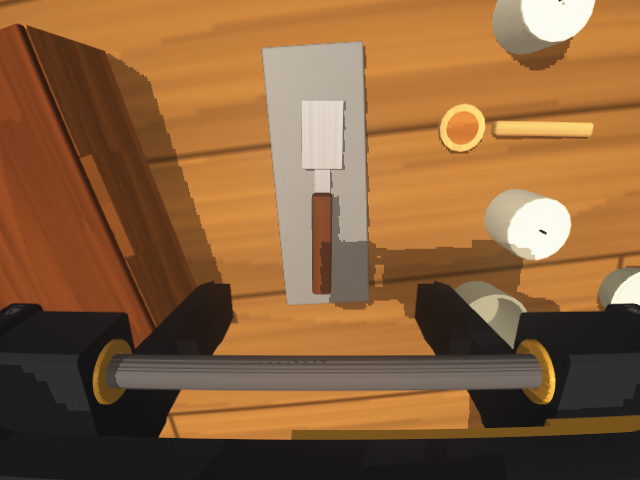

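Emit:
move_arm(
  turn=[
    [0,0,0],
    [0,0,0],
    [0,0,0],
    [0,0,0],
    [0,0,0],
    [0,0,0],
    [0,0,0],
    [0,0,0],
    [0,0,0],
    [0,0,0],
  ],
  dp=[
    [0,0,0.8],
    [0,0,0.8],
    [0,0,0.8],
    [0,0,0.8],
    [0,0,0.8],
    [0,0,0.8],
    [0,0,0.7],
    [0,0,0.6],
    [0,0,0.4],
    [0,0,0],
  ],
  jaw=[-1,-1,-1,-1,-1,-1,-1,-1,-1,-1],
)

```text
clock: 5.25
tool_pos: [0.493, 0.007, 0.0128]
eef_rot: [0.998, -0.059, -0.001, -0.0]
contact_force: [-0.8, -0.7, -0.5]
opening: 0.998
```

```bash
python3 -c "
from h import *
show();go([0.493,0.008,0.0105],-0.121)"
```

```text
t 5.25 pos [0.493  0.007  0.0128] x [ 0.993 -0.117 -0.001] z [-0.001  0.001 -1.   ] F [-0.83 -0.71 -0.46] M [ 0.03  0.14 -0.01] op 0.998 q [-0.18  0.94  0.12  2.1  -0.76  0.14 -1.04]
turn [-0.0001  0.0002  0.0006] rows 0.03144764495399198 | dp before turn [-0.005 -0.038  0.09 ] | dp after [-0.005 -0.038  0.09 ]
```

Emit:
move_arm(
  turn=[
    [0,0,0],
    [0,0,0],
    [0,0,0],
    [0,0,0],
    [0,0,0],
    [0,0,0],
    [0,0,0],
    [0,0,0],
    [0,0,0],
    [0,0,0],
  ],
  dp=[
    [0,0,0.06],
    [0,0,0],
    [0,0,0],
    [0,0,0],
    [0,0,0],
    [0,0,0],
    [0,0,0],
    [0,0,0],
    [0,0,0],
    [0,0,0],
  ],
  jaw=[1,1,1,1,1,1,1,1,1,1],
  newtons=60,
)

```text
clock: 6.08
tool_pos: [0.4932, 0.0062, 0.0122]
eef_rot: [0.998, -0.059, -0.0, -0.0]
contact_force: [-0.6, 1.1, 0.2]
opening: 0.269
```

```bash
python3 -c "
from h import *
show()"
```

```text
t 6.08 pos [0.4932 0.0062 0.0122] x [ 0.993 -0.118 -0.   ] z [-0.  0. -1.] F [-0.64  1.11  0.18] M [ 0.11  0.15 -0.01] op 0.269 q [-0.18  0.94  0.12  2.1  -0.76  0.14 -1.04]
```

Emit:
move_arm(
  turn=[
    [0,0,0],
    [0,0,0],
    [0,0,0],
    [0,0,0],
  ],
  dp=[
    [0,0,0],
    [0,0,0],
    [0,0,0],
    [0,0,0],
  ],
  jaw=[1,1,1,1],
)

```text
clock: 6.42
tool_pos: [0.4932, 0.0063, 0.0122]
eef_rot: [0.998, -0.059, -0.0, -0.0]
contact_force: [-0.7, -0.0, 0.2]
opening: 0.2
```

Emit:
move_arm(
  turn=[
    [0,0,0],
    [0,0,0],
    [0,0,0],
    [0,0,0],
    [0,0,0],
    [0,0,0],
    [0,0,0],
    [0,0,0],
    [0,0,0],
    [0,0,0],
  ],
  dp=[
    [0,0,-0.3],
    [0,0,-0.5],
    [0,0,-0.5],
    [0,0,-0.5],
    [0,0,-0.5],
    [0,0,-0.5],
    [0,0,-0.5],
    [0,0,-0.5],
    [0,0,0],
    [0,0,0],
  ],
  jaw=[1,1,1,1,1,1,1,1,1,1],
)

```text
clock: 7.25
tool_pos: [0.4935, 0.0061, 0.1078]
eef_rot: [0.998, -0.059, 0.001, 0.0]
contact_force: [-0.4, -0.2, -0.8]
opening: 0.201
```

```bash
python3 -c "
from h import *
show();s=snap('wrist','w2.png');s=snap('side','s2.png')"
```

```text
t 7.25 pos [0.4935 0.0061 0.1078] x [ 0.993 -0.118  0.001] z [ 0.001 -0.    -1.   ] F [-0.35 -0.18 -0.84] M [-0.03  0.18  0.01] op 0.201 q [-0.31  0.78  0.34  2.09 -0.68  0.38 -1.11]
```

View pics/w2.png

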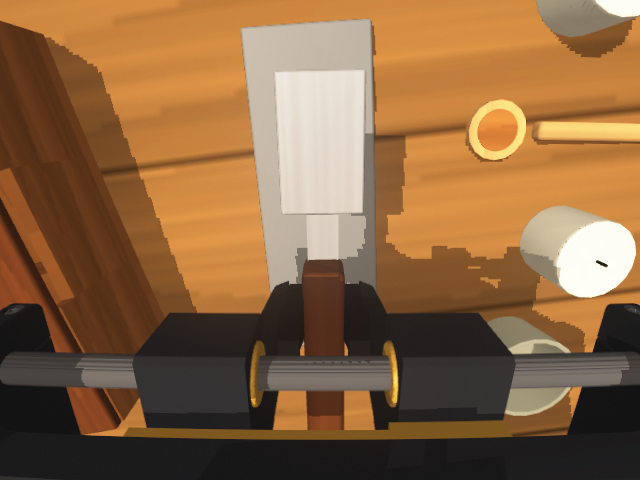

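View pics/s2.png

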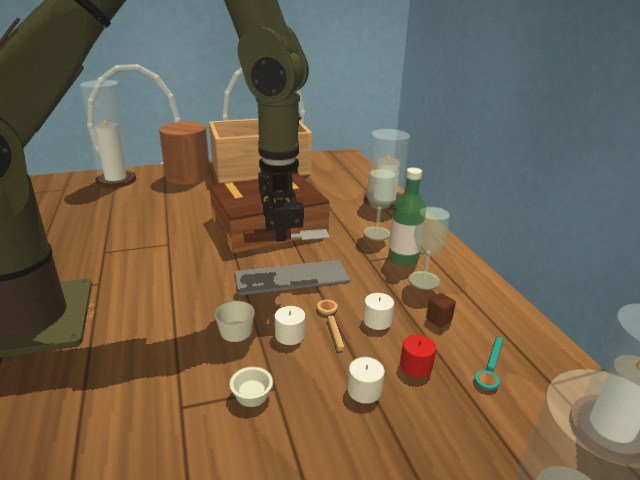

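```bash
python3 -c "
from h import *
s=snap('wrist')
st=r.get_state();M=R.from_quat(st['eef_rot']).as_matrix()
for u,v in ((275,71),(366,70),(281,213),(363,213)): print((M.T@(plane(s,u,v,st['tool_pos'][2]+.0008)-st['tool_pos'])).round(4))
go([.55,.031,.12],1.705)
"
```

```text
[ 0.102  -0.0165 -0.0009]
[ 0.1023  0.0188 -0.0009]
[ 0.0452 -0.0162 -0.0009]
[ 0.0452  0.0195 -0.0009]
turn [-2.000e-04  1.000e-04 -2.902e-01] rows 14.655228855785436 | dp before turn [ 2.156 -1.257 -0.537] | dp after [ 0.679  2.402 -0.535]
```

Emit:
move_arm(
  turn=[
    [0,0,0],
    [0,0,0],
    [0,0,0],
    [0,0,0],
    [0,0,0],
    [0,0,-0.0193],
    [0,0,-0.0193],
    [0,0,-0.0193],
    [0,0,-0.0193],
    [0,0,-0.0193],
  ],
  dp=[
    [0.43,-0.25,-0.11],
    [0.43,-0.25,-0.11],
    [0.43,-0.25,-0.11],
    [0.43,-0.25,-0.11],
    [0.43,-0.25,-0.11],
    [0,0,0],
    [0,0,0],
    [0,0,0],
    [0,0,0],
    [0,0,0],
  ],
  jaw=[1,1,1,1,1,1,1,1,1,1],
)

```text
clock: 8.23
tool_pos: [0.5497, 0.0307, 0.12]
eef_rot: [0.97, 0.244, -0.001, -0.0]
contact_force: [0.1, -0.5, -0.8]
opening: 0.198
```

Emit:
move_arm(
  turn=[
    [0,0,-0.0193],
    [0,0,-0.0193],
    [0,0,-0.0193],
    [0,0,-0.0193],
    [0,0,-0.0193],
    [0,0,-0.0193],
    [0,0,-0.0193],
    [0,0,-0.0193],
    [0,0,-0.0193],
    [0,0,-0.0193],
  ],
  dp=[
    [0,0,0],
    [0,0,0],
    [0,0,0],
    [0,0,0],
    [0,0,0],
    [0,0,0],
    [0,0,0],
    [0,0,0],
    [0,0,0],
    [0,0,0],
  ],
  jaw=[1,1,1,1,1,1,1,1,1,1],
)

```text
clock: 9.07
tool_pos: [0.5497, 0.0306, 0.12]
eef_rot: [0.658, 0.753, -0.0, -0.001]
contact_force: [0.6, -0.6, 0.6]
opening: 0.199
```

```bash
python3 -c "
from h import *
show();s=snap('wrist','w3.png');s=snap('side','s3.png')
go([.55,.031,.079],1.705)"
```

```text
t 9.07 pos [0.5497 0.0306 0.12  ] x [-0.135  0.991  0.001] z [-0.002  0.    -1.   ] F [ 0.57 -0.56  0.62] M [-0.07  0.04 -0.02] op 0.199 q [-0.12  0.77 -0.03  1.9   0.04  0.48 -0.05]
turn [-0.0002 -0.0002 -0.0007] rows 0.03486467126913294 | dp before turn [0.017 0.017 1.646] | dp after [0.019 0.014 1.646]
```

View pics/w3.png

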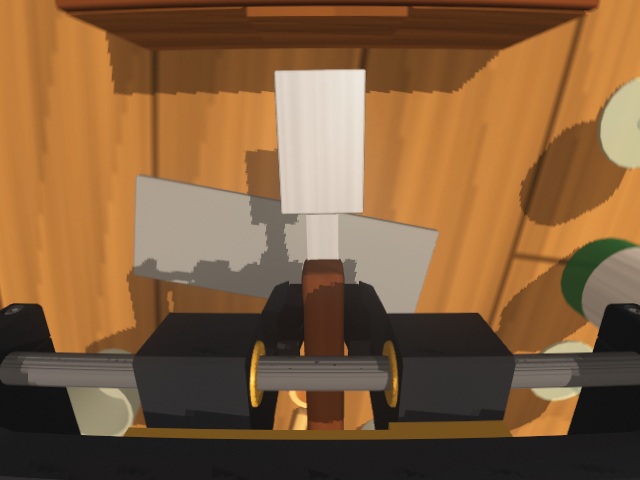

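View pics/s3.png

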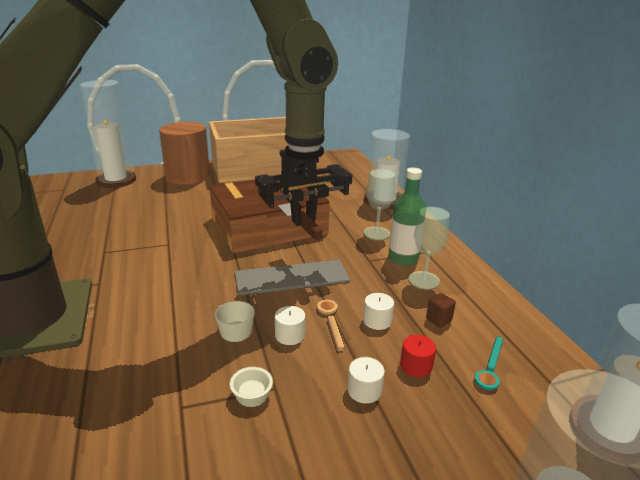

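```bash
python3 -c "
from h import *
s=snap('wrist')
for u in (248,408):
  for v in (16,): print(u,v,plane(s,u,v,.073).round(4))
print([plane(s,u,49,0).round(4) for u in (155,500)])
cv2.imwrite('pics/w3c.png',cv2.resize(s['frame'][0:80,200:460],None,fx=3,fy=3))
"
```

```text
248 16 [0.4967 0.1545 0.073 ]
408 16 [0.5758 0.1649 0.073 ]
[array([0.4155, 0.1445, 0.    ]), array([0.6577, 0.1762, 0.    ])]
```

View pics/w3c.png

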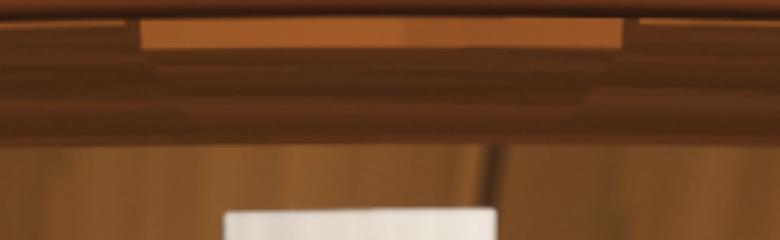

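Emit:
move_arm(
  turn=[
    [0,0,0],
    [0,0,0],
    [0,0,0],
    [0,0,0],
    [0,0,0],
    [0,0,0],
    [0,0,0],
    [0,0,0],
  ],
  dp=[
    [0,0,0.4],
    [0,0,0.4],
    [0,0,0.4],
    [0,0,0.44],
    [0,0,0],
    [0.3,0,0],
    [0.3,0,0],
    [0,0,0],
  ],
  jaw=[1,1,1,1,1,1,1,1],
)

```text
clock: 9.88
tool_pos: [0.5484, 0.0488, 0.0802]
eef_rot: [0.659, 0.753, 0.001, -0.001]
contact_force: [0.3, 1.1, -1.2]
opening: 0.199
```

```bash
python3 -c "
from h import *
show();s=snap('wrist','w4.png');s=snap('side','s4.png')
cv2.imwrite('pics/s4c.png',cv2.resize(s['frame'][150:290,180:380],None,fx=4,fy=4))
st=r.get_state();M=R.from_quat(st['eef_rot']).as_matrix();print(st['tool_pos']+M@[.102,.001,.0007])"
```

```text
t 9.88 pos [0.5484 0.0488 0.0802] x [-0.133  0.991  0.002] z [ 0.001  0.002 -1.   ] F [ 0.35  1.15 -1.18] M [0.03 0.06 0.02] op 0.199 q [-0.16  0.83 -0.02  1.92  0.04  0.39 -0.07]
[0.53623101 0.14802979 0.07977557]
```

View pics/w4.png

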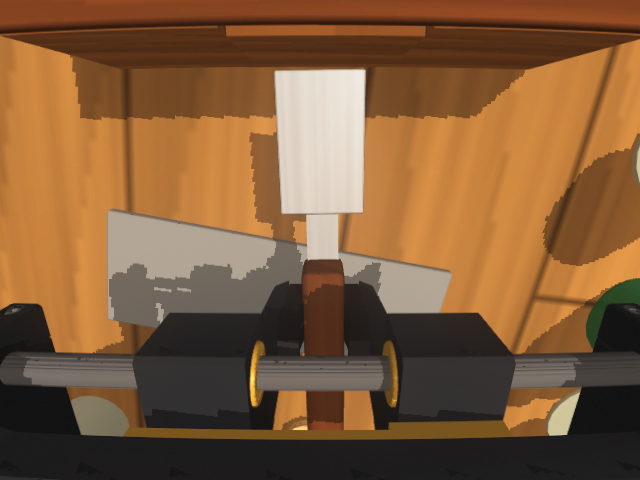

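View pics/s4c.png

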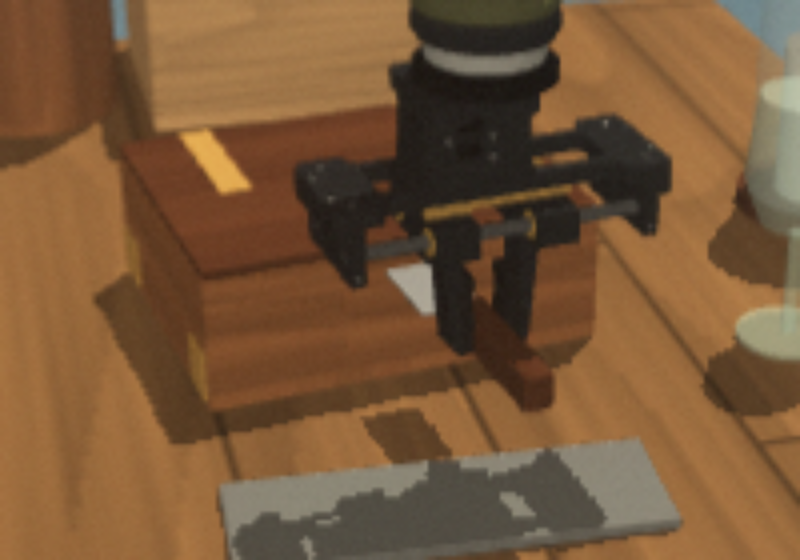

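Emit:
move_arm(
  turn=[
    [0,0,0],
    [0,0,0],
    [0,0,0],
    [0,0,0],
    [0,0,0],
  ],
  dp=[
    [0.2,0,0],
    [0.2,0,0],
    [0.2,0,0.04],
    [0.2,0,0],
    [0,0,0],
  ],
  jaw=[1,1,1,1,1],
)

```text
clock: 10.4
tool_pos: [0.5456, 0.0675, 0.0789]
eef_rot: [0.659, 0.752, 0.0, -0.0]
contact_force: [0.3, -0.1, -1.0]
opening: 0.199
```

Emit:
move_arm(
  turn=[
    [0,0,0],
    [0,0,0],
    [0,0,0],
    [0,0,0],
    [0,0,0],
  ],
  dp=[
    [0.2,0,0],
    [0.2,0,0],
    [0.2,0,0],
    [0.1,0,0],
    [0,0,0],
  ],
  jaw=[1,1,1,1,1],
)

```text
clock: 10.82
tool_pos: [0.5434, 0.084, 0.0789]
eef_rot: [0.659, 0.752, 0.0, -0.0]
contact_force: [-0.6, -0.1, -0.1]
opening: 0.2
```

```bash
python3 -c "
from h import *
show();s=snap('wrist','w5.png')
st=r.get_state();M=R.from_quat(st['eef_rot']).as_matrix();print(st['tool_pos']+M@[.102,.001,.0007])"
```

```text
t 10.82 pos [0.5434 0.084  0.0789] x [-0.131  0.991  0.001] z [-0.     0.001 -1.   ] F [-0.55 -0.11 -0.13] M [-0.09  0.   -0.01] op 0.2 q [-0.23  0.84 -0.01  1.92  0.02  0.39 -0.12]
[0.53113689 0.18463205 0.07828027]
```

View pics/w5.png

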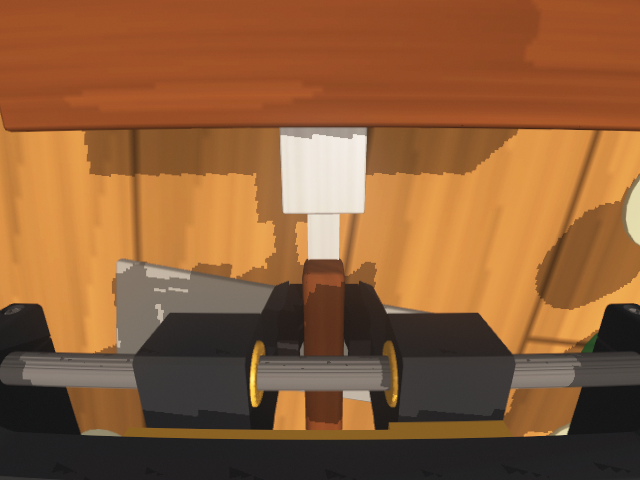

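Emit:
move_arm(
  turn=[
    [0,0,0],
    [0,0,0],
    [0,0,0],
    [0,0,0],
    [0,0,0],
    [0,0,0],
  ],
  dp=[
    [0,0,-0.1],
    [0,0,-0.1],
    [0,0,-0.1],
    [0,0,-0.1],
    [0,0,-0.1],
    [0,0,0],
  ],
  jaw=[1,1,1,1,1,1],
)

```text
clock: 11.37
tool_pos: [0.5435, 0.0826, 0.0919]
eef_rot: [0.66, 0.751, -0.0, 0.0]
contact_force: [0.2, -0.7, -3.2]
opening: 0.197
```

```bash
python3 -c "
from h import *
show();s=snap('wrist','w6.png')"
```

```text
t 11.37 pos [0.5435 0.0826 0.0919] x [-0.129  0.992 -0.   ] z [ 0. -0. -1.] F [ 0.24 -0.69 -3.16] M [-0.31  0.01  0.04] op 0.197 q [-0.23  0.81 -0.01  1.92  0.02  0.41 -0.12]
```

View pics/w6.png

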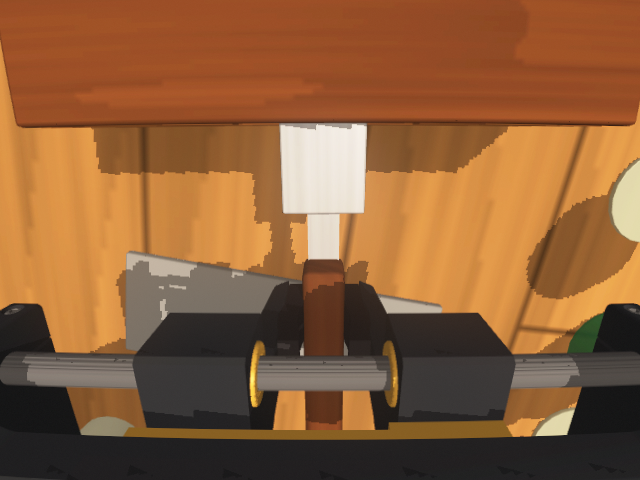

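Emit:
move_arm(
  turn=[
    [0,0,0],
    [0,0,0],
    [0,0,0],
    [0,0,0],
    [0,0,0],
    [0,0,0],
    [0,0,0],
    [0,0,0],
    [0,0,0],
    [0,0,0],
  ],
  dp=[
    [0,0,-0.15],
    [0,0,-0.15],
    [0,0,-0.15],
    [0.01,0,-0.15],
    [0.01,0,-0.15],
    [0.02,0,-0.15],
    [0.02,0,-0.15],
    [0.03,0,-0.15],
    [0.03,0,-0.15],
    [0.03,0,-0.15],
  ],
  jaw=[1,1,1,1,1,1,1,1,1,1],
)

```text
clock: 12.25
tool_pos: [0.5429, 0.0866, 0.1293]
eef_rot: [0.66, 0.752, -0.0, -0.0]
contact_force: [-0.4, 1.4, -2.8]
opening: 0.198
```

```bash
python3 -c "
from h import *
show();s=snap('wrist','w7.png');s=snap('side','s7.png')"
```

```text
t 12.25 pos [0.5429 0.0866 0.1293] x [-0.13   0.992  0.   ] z [-0. -0. -1.] F [-0.37  1.42 -2.84] M [-0.1   0.02  0.04] op 0.198 q [-0.24  0.75 -0.01  1.9   0.01  0.5  -0.12]
```

View pics/w7.png

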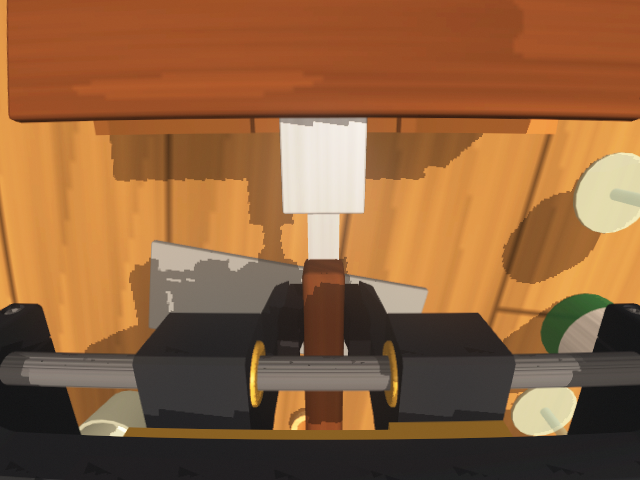

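View pics/s7.png

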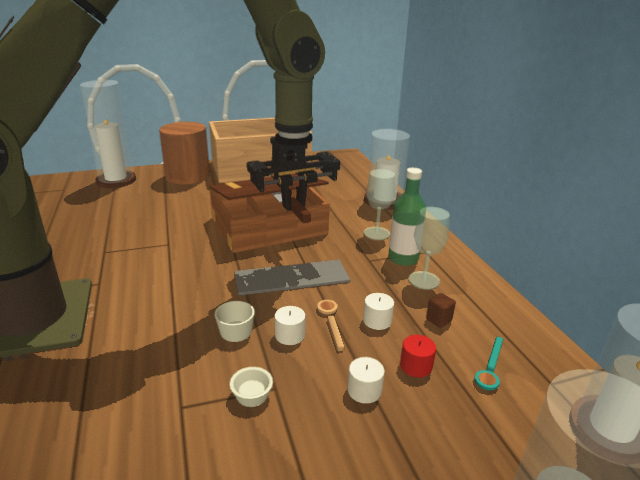

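Emit:
move_arm(
  turn=[
    [0,0,0],
    [0,0,0],
    [0,0,0],
    [0,0,0],
  ],
  dp=[
    [0,0,-0.05],
    [0,0,0],
    [0,0,0],
    [0,0,0],
  ],
  jaw=[1,1,1,1],
)

```text
clock: 12.68
tool_pos: [0.543, 0.0864, 0.1301]
eef_rot: [0.66, 0.751, -0.0, 0.0]
contact_force: [-1.0, 1.3, -3.2]
opening: 0.2
```

```bash
python3 -c "
from h import *
show()
t=np.arange(.26,1.6,.06)
for a,b in zip(t[:-1],t[1:]): print(round(b,2),round(-7.12*(np.cos(b)-np.cos(a)),2),round(-7.12*(np.sin(b)-np.sin(a)),2))"
```

```text
t 12.68 pos [0.543  0.0864 0.1301] x [-0.129  0.992 -0.   ] z [-0. -0. -1.] F [-1.03  1.26 -3.16] M [-0.15  0.01  0.02] op 0.2 q [-0.24  0.75 -0.01  1.9   0.01  0.5  -0.12]
0.32 0.12 -0.41
0.38 0.15 -0.4
0.44 0.17 -0.39
0.5 0.19 -0.38
0.56 0.22 -0.37
0.62 0.24 -0.35
0.68 0.26 -0.34
0.74 0.28 -0.32
0.8 0.3 -0.31
0.86 0.32 -0.29
0.92 0.33 -0.27
0.98 0.35 -0.25
1.04 0.36 -0.23
1.1 0.37 -0.21
1.16 0.39 -0.18
1.22 0.4 -0.16
1.28 0.41 -0.13
1.34 0.41 -0.11
1.4 0.42 -0.09
1.46 0.42 -0.06
1.52 0.43 -0.03
1.58 0.43 -0.01
```

Emit:
move_arm(
  turn=[
    [0,0,0],
    [0,0,0],
    [0,0,0],
    [0,0,0],
    [0,0,0],
    [0,0,0],
    [0,0,0],
    [0,0,0],
    [0,0,0],
    [0,0,0],
  ],
  dp=[
    [0.12,0,-0.41],
    [0.15,0,-0.4],
    [0.17,0,-0.39],
    [0.19,0,-0.38],
    [0.22,0,-0.37],
    [0.24,0,-0.35],
    [0.26,0,-0.34],
    [0.28,0,-0.32],
    [0.3,0,-0.31],
    [0.32,0,-0.29],
  ],
  jaw=[1,1,1,1,1,1,1,1,1,1],
)

```text
clock: 13.52
tool_pos: [0.5358, 0.1431, 0.2202]
eef_rot: [0.66, 0.752, 0.0, 0.0]
contact_force: [1.2, -1.9, -0.9]
opening: 0.199
```

```bash
python3 -c "
from h import *
show();s=snap('wrist','w8.png');s=snap('side','s8.png')"
```

```text
t 13.52 pos [0.5358 0.1431 0.2202] x [-0.13   0.992  0.   ] z [ 0.001  0.    -1.   ] F [ 1.24 -1.95 -0.91] M [-0.71 -0.03 -0.03] op 0.199 q [-0.35  0.62  0.01  1.81 -0.01  0.72 -0.21]
```

View pics/w8.png

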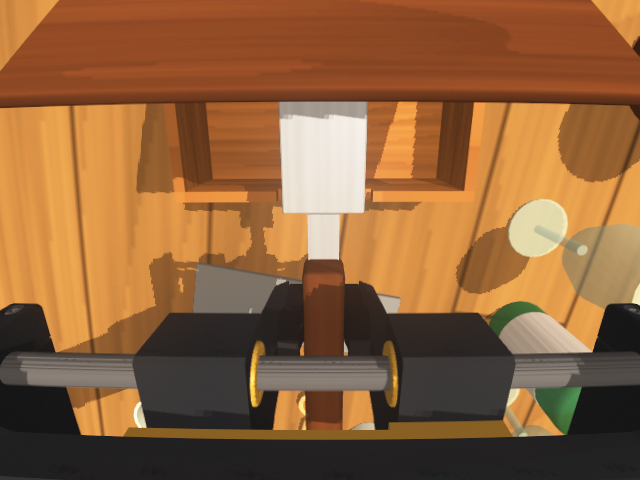

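View pics/s8.png

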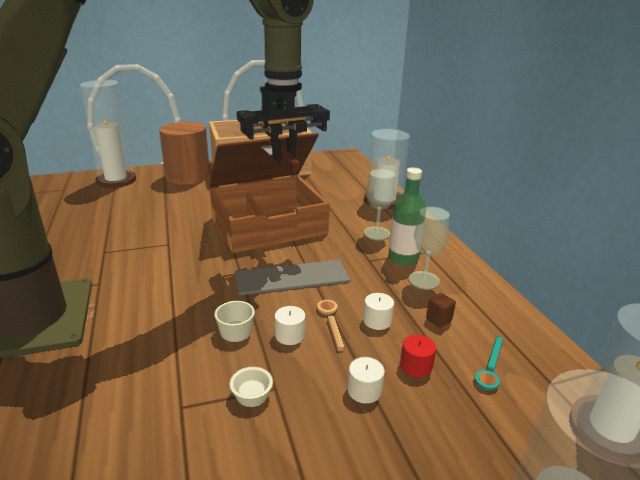

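Emit:
move_arm(
  turn=[
    [0,0,0],
    [0,0,0],
    [0,0,0],
    [0,0,0],
    [0,0,0],
    [0,0,0],
    [0,0,0],
    [0,0,0],
    [0,0,0],
    [0,0,0],
  ],
  dp=[
    [0.33,0,-0.27],
    [0.35,0,-0.25],
    [0.36,0,-0.23],
    [0.37,0,-0.21],
    [0.39,0,-0.18],
    [0.4,0,-0.16],
    [0.41,0,-0.13],
    [0.41,0,-0.11],
    [0.42,0,-0.09],
    [0.42,0,-0.06],
  ],
  jaw=[1,1,1,1,1,1,1,1,1,1],
)

```text
clock: 14.45
tool_pos: [0.523, 0.2394, 0.2618]
eef_rot: [0.66, 0.752, 0.0, -0.0]
contact_force: [0.0, -0.8, -0.5]
opening: 0.198
```

Emit:
move_arm(
  turn=[
    [0,0,0],
    [0,0,0],
    [0,0,0],
    [0,0,0],
    [0,0,0],
  ],
  dp=[
    [0.4,0,-0.03],
    [0.4,0,0],
    [0,0,0],
    [0,0,0],
    [0,0,0],
  ],
  jaw=[1,1,1,1,1],
)

```text
clock: 14.87
tool_pos: [0.5204, 0.2578, 0.2619]
eef_rot: [0.66, 0.752, -0.0, -0.0]
contact_force: [-0.1, -1.0, -1.0]
opening: 0.199
```

```bash
python3 -c "
from h import *
show();s=snap('wrist','w9.png');s=snap('side','s9.png')"
```

```text
t 14.87 pos [0.5204 0.2578 0.2619] x [-0.13   0.992 -0.   ] z [-0. -0. -1.] F [-0.14 -1.01 -1.03] M [-0.07  0.13  0.01] op 0.199 q [-0.55  0.6   0.03  1.68 -0.02  0.86 -0.39]
```

View pics/w9.png

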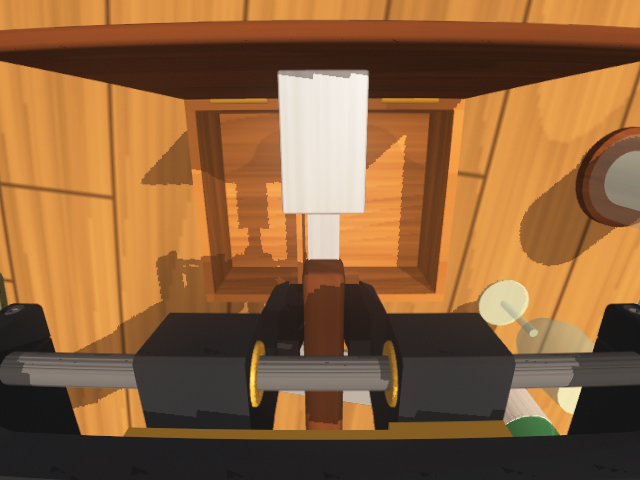

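View pics/s9.png

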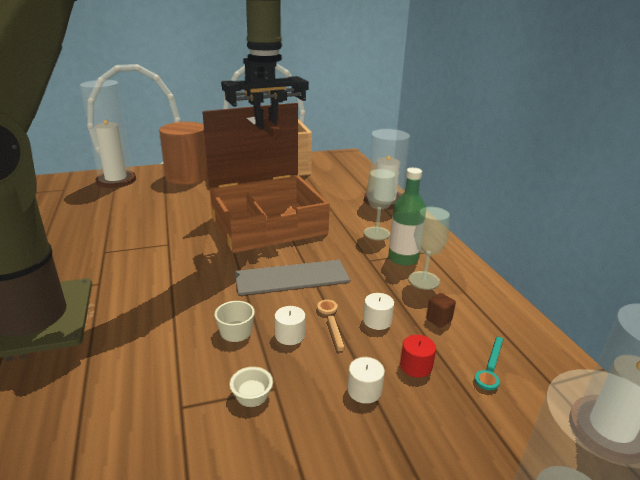

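Emit:
move_arm(
  turn=[
    [0,0,0],
    [0,0,0],
    [0,0,0],
    [0,0,0],
    [0,0,0],
    [0,0,0],
    [0,0,0],
    [0,0,0],
    [0,0,0],
    [0,0,0],
  ],
  dp=[
    [-0.5,0,0],
    [-0.8,0,0],
    [-0.9,0,0],
    [-0.9,0,0],
    [-0.9,0,0.2],
    [-0.9,0,0.2],
    [-0.9,0,0.2],
    [-0.9,0,0.2],
    [-0.9,0,0.2],
    [-0.9,0,0.2],
  ],
  jaw=[1,1,1,1,1,1,1,1,1,1],
)

```text
clock: 15.8
tool_pos: [0.548, 0.0444, 0.2321]
eef_rot: [0.66, 0.751, -0.0, 0.0]
contact_force: [-0.1, -0.0, -0.9]
opening: 0.195
```

Emit:
move_arm(
  turn=[
    [0,0,0.0193],
    [0,0,0.0193],
    [0,0,0.0193],
    [0,0,0.0193],
    [0,0,0.0193],
    [0,0,0.0193],
    [0,0,0.0193],
    [0,0,0.0193],
    [0,0,0.0193],
    [0,0,0.0193],
  ],
  dp=[
    [0,0,0],
    [0,0,0],
    [0,0,0],
    [0,0,0],
    [0,0,0],
    [0,0,0],
    [0,0,0],
    [0,0,0],
    [0,0,0],
    [0,0,0],
  ],
  jaw=[1,1,1,1,1,1,1,1,1,1],
)

```text
clock: 16.63
tool_pos: [0.5479, 0.0457, 0.2324]
eef_rot: [0.971, 0.238, 0.0, 0.0]
contact_force: [-0.4, -0.8, -1.3]
opening: 0.196
```

```bash
python3 -c "
from h import *
show();go([.4932,.0062,.05],-.118)"
```

```text
t 16.63 pos [0.5479 0.0457 0.2324] x [ 0.887  0.462 -0.   ] z [ 0. -0. -1.] F [-0.41 -0.76 -1.28] M [-0.02  0.14  0.03] op 0.196 q [-0.39  0.62  0.37  1.82 -0.31  0.75 -0.94]
turn [ 0.     -0.      0.0953] rows 4.811534032569221 | dp before turn [-2.67   0.387  7.296] | dp after [-1.987  1.826  7.296]
```

Emit:
move_arm(
  turn=[
    [0,0,0.0191],
    [0,0,0.0191],
    [0,0,0.0191],
    [0,0,0.0191],
    [0,0,0.0191],
    [0,0,0],
    [0,0,0],
    [0,0,0],
    [0,0,0],
    [0,0,0],
  ],
  dp=[
    [0,0,0],
    [0,0,0],
    [0,0,0],
    [0,0,0],
    [0,0,0],
    [-0.4,0.37,0.8],
    [-0.4,0.37,0.8],
    [-0.4,0.37,0.8],
    [-0.4,0.37,0.8],
    [-0.39,0.35,0.8],
  ],
  jaw=[1,1,1,1,1,1,1,1,1,1],
)

```text
clock: 17.47
tool_pos: [0.4929, 0.0056, 0.1318]
eef_rot: [0.998, -0.056, 0.0, 0.0]
contact_force: [-0.1, 0.9, -1.7]
opening: 0.197
```

Emit:
move_arm(
  turn=[
    [0,0,0],
    [0,0,0],
    [0,0,0],
    [0,0,0],
    [0,0,0],
    [0,0,0],
  ],
  dp=[
    [0,0,0.8],
    [0,0,0.8],
    [0,0,0.8],
    [0,0,0.8],
    [0,0,0],
    [0,0,0],
  ],
  jaw=[1,1,1,1,1,1],
)

```text
clock: 17.97
tool_pos: [0.4931, 0.0062, 0.052]
eef_rot: [0.998, -0.057, -0.001, 0.0]
contact_force: [-0.1, 0.5, -1.4]
opening: 0.202
```

```bash
python3 -c "
from h import *
show();go([.4932,.0062,.0125],-.118);snap('wrist','w10.png')"
```

```text
t 17.97 pos [0.4931 0.0062 0.052 ] x [ 0.994 -0.113 -0.002] z [-0.002  0.    -1.   ] F [-0.09  0.46 -1.39] M [0.   0.2  0.04] op 0.202 q [-0.22  0.87  0.19  2.1  -0.69  0.23 -1.11]
turn [0.     0.0002 0.0007] rows 0.03649201255485356 | dp before turn [ 0.006 -0.002  1.58 ] | dp after [ 4.00e-03 -1.00e-03  1.58e+00]
```

View pics/w10.png

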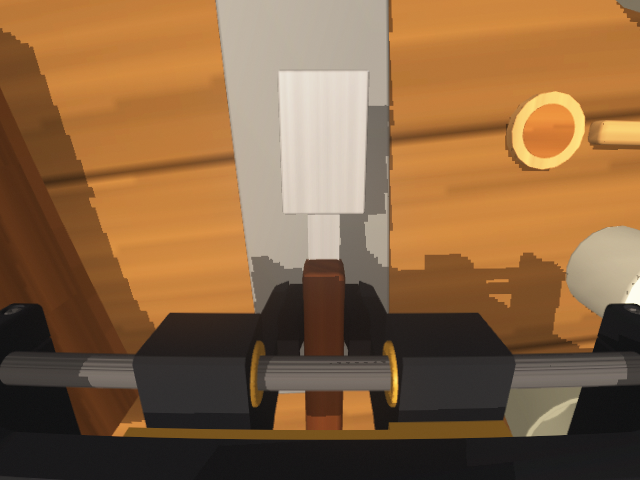

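Server still well held above the board. Lower, release, raise.

Emit:
move_arm(
  turn=[
    [0,0,0],
    [0,0,0],
    [0,0,0],
    [0,0,0],
    [0,0,0],
    [0,0,0],
    [0,0,0],
    [0,0,0],
  ],
  dp=[
    [0,0,0.5],
    [0,0,0.5],
    [0,0,0.3],
    [0,0,0.2],
    [0,0,0.05],
    [0,0,0],
    [0,0,0],
    [0,0,0],
  ],
  jaw=[1,1,1,1,1,1,1,1],
)

```text
clock: 18.68
tool_pos: [0.4939, 0.0072, 0.014]
eef_rot: [0.998, -0.056, 0.0, -0.0]
contact_force: [-0.1, 0.3, -1.2]
opening: 0.198
```

```bash
python3 -c "
from h import *
show()"
```

```text
t 18.68 pos [0.4939 0.0072 0.014 ] x [ 0.994 -0.112  0.001] z [ 0.001 -0.    -1.   ] F [-0.14  0.26 -1.24] M [ 0.03  0.19 -0.03] op 0.198 q [-0.18  0.94  0.11  2.1  -0.71  0.14 -1.08]
```

Emit:
move_arm(
  turn=[
    [0,0,0],
    [0,0,0],
    [0,0,0],
    [0,0,0],
    [0,0,0],
    [0,0,0],
    [0,0,0],
    [0,0,0],
    [0,0,0],
    [0,0,0],
  ],
  dp=[
    [0,0,0.04],
    [0,0,0.02],
    [0,0,0],
    [0,0,0],
    [0,0,0],
    [0,0,0],
    [0,0,0],
    [0,0,0],
    [0,0,0],
    [0,0,0],
  ],
  jaw=[1,1,0.4,0,-0.5,-1,-1,-1,-1,-1],
)

```text
clock: 19.52
tool_pos: [0.4936, 0.0072, 0.012]
eef_rot: [0.998, -0.056, 0.0, -0.0]
contact_force: [-0.1, -0.5, 1.2]
opening: 0.777
```

Emit:
move_arm(
  turn=[
    [0,0,0],
    [0,0,0],
    [0,0,0],
    [0,0,0],
    [0,0,0],
    [0,0,0],
    [0,0,0],
    [0,0,0],
    [0,0,0],
    [0,0,0],
  ],
  dp=[
    [0,0,-0.3],
    [0,0,-0.6],
    [0,0,-0.8],
    [0,0,-0.8],
    [0,0,-0.8],
    [0,0,-0.8],
    [0,0,-0.8],
    [0,0,-0.8],
    [0,0,-0.8],
    [0,0,-0.8],
  ],
  jaw=[-1,-1,-1,-1,-1,-1,-1,-1,-1,-1],
)

```text
clock: 20.35
tool_pos: [0.4931, 0.0074, 0.196]
eef_rot: [0.998, -0.056, -0.0, -0.0]
contact_force: [-0.1, 0.4, 0.4]
opening: 0.999
```

```bash
python3 -c "
from h import *
show();snap('wrist','w11.png');snap('top','t11.png')"
```

```text
t 20.35 pos [0.4931 0.0074 0.196 ] x [ 0.994 -0.112 -0.   ] z [-0.  0. -1.] F [-0.09  0.44  0.39] M [-0.02  0.18 -0.  ] op 0.999 q [-0.41  0.64  0.5   2.02 -0.53  0.6  -1.24]
```

View pics/w11.png

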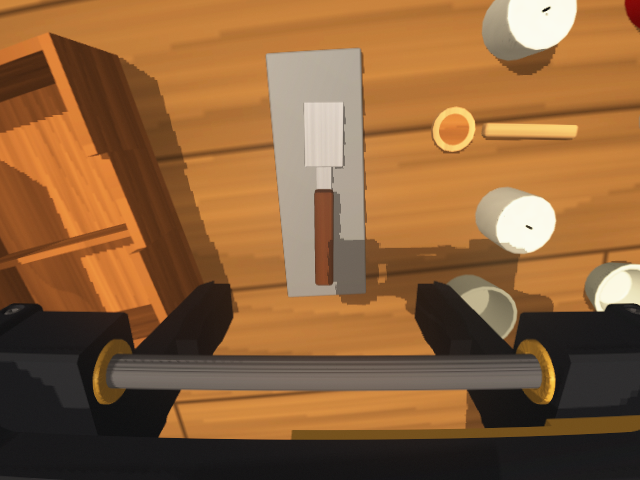

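View pics/t11.png

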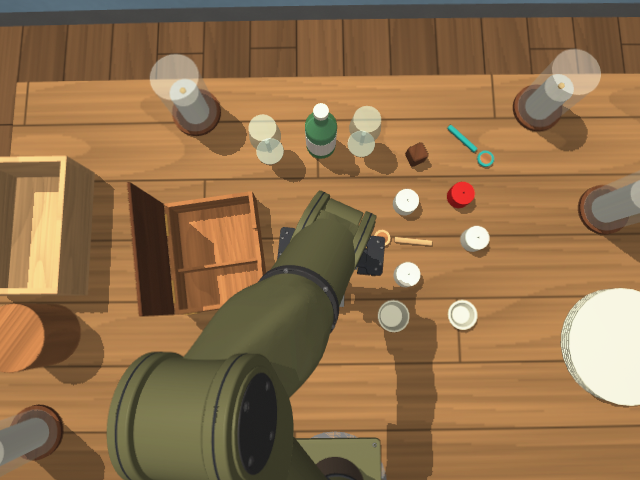

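Run:
```python
from h import *
s=snap('top');f=s['frame'];hsv=cv2.cvtColor(f,cv2.COLOR_BGR2HSV)
for n,(u,v) in dict(A=(407,200),B=(477,236),C=(408,274)).items():
    w=hsv[v-25:v+25,u-25:u+25]
    print(n)
    for th in (200,235):
        m=((w[...,2]>th)&(w[...,1]<70)).astype(np.uint8)
        c=max(cv2.findContours(m,0,2)[0],key=cv2.contourArea);(x,y),rad=cv2.minEnclosingCircle(c)
        P=plane(s,u-25+x,v-25+y,.048);print(th,(u-25+x,v-25+y),rad,P[:2],'diam',2*rad/497.96*(1.1826-.048)/.988)
a=f[160:350,360:520];cv2.imwrite('pics/c3.png',cv2.resize(a,None,fx=4,fy=4,interpolation=cv2.INTER_CUBIC)[:600,:800])
```

```text
A
200 (406.6857147216797, 199.8642864227295) 11.740873336791992 [ 0.63952583 -0.17821983] diam 0.05415290696944016
235 (406.8559322357178, 199.66949081420898) 11.45943832397461 [ 0.63998396 -0.17863446] diam 0.052854832828798146
B
200 (476.7222213745117, 237.36111068725586) 12.194671630859375 [ 0.54942155 -0.33606249] diam 0.05624597927305775
235 (476.75, 237.25) 11.581335067749023 [ 0.54967878 -0.33614224] diam 0.0534170621311796
C
200 (407.9187717437744, 273.67689514160156) 12.036259651184082 [ 0.4680435  -0.17431773] diam 0.05551532926499413
235 (407.9429531097412, 273.6543617248535) 11.891749382019043 [ 0.46809398 -0.17437473] diam 0.05484879868096168
```

View pics/c3.png

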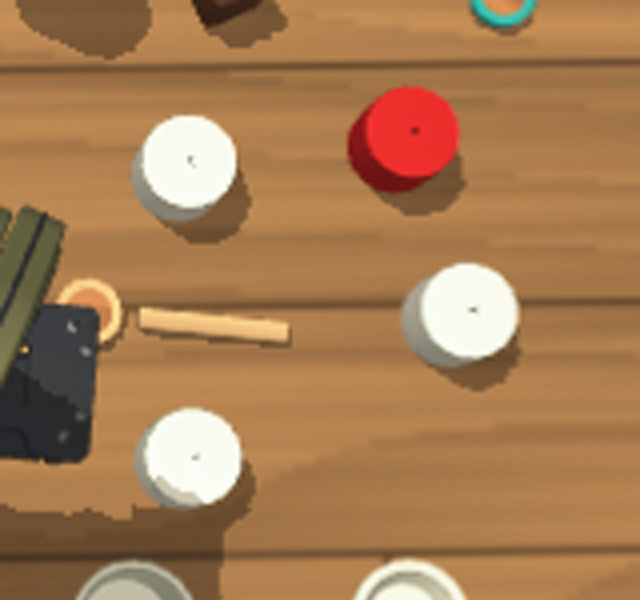

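```bash
python3 -c "
from h import *
go([.468,-.1743,.12],1.705)"
```

```text
turn [ 0.0003 -0.0005 -0.2891] rows 14.602565728396918 | dp before turn [-0.243  7.343  3.027] | dp after [-7.062 -2.013  3.034]
```

Emit:
move_arm(
  turn=[
    [0,0,0],
    [0,0,0],
    [0,0,0],
    [0,0,0],
    [0,0,0],
    [0,0,0],
    [0,0,0],
    [0,0,0],
    [0,0,-0.0193],
    [0,0,-0.0193],
  ],
  dp=[
    [-0.03,0.92,0],
    [-0.03,0.92,0],
    [-0.03,0.92,0],
    [-0.03,0.92,0],
    [-0.03,0.92,0],
    [-0.03,0.92,0],
    [-0.03,0.92,0],
    [-0.03,0.92,0],
    [0,0,0],
    [0,0,0],
  ],
  jaw=[-1,-1,-1,-1,-1,-1,-1,-1,-1,-1],
)

```text
clock: 21.33
tool_pos: [0.4658, -0.1764, 0.1935]
eef_rot: [0.998, 0.066, -0.001, -0.0]
contact_force: [0.1, 0.3, 0.0]
opening: 1.003
```

Emit:
move_arm(
  turn=[
    [0,0,-0.0193],
    [0,0,-0.0193],
    [0,0,-0.0193],
    [0,0,-0.0193],
    [0,0,-0.0193],
    [0,0,-0.0193],
    [0,0,-0.0193],
    [0,0,-0.0193],
    [0,0,-0.0193],
    [0,0,-0.0193],
  ],
  dp=[
    [0,0,0],
    [0,0,0],
    [0,0,0],
    [0,0,0],
    [0,0,0],
    [0,0,0],
    [0,0,0],
    [0,0,0],
    [0,0,0],
    [0,0,0],
  ],
  jaw=[-1,-1,-1,-1,-1,-1,-1,-1,-1,-1],
)

```text
clock: 22.17
tool_pos: [0.4662, -0.1744, 0.1935]
eef_rot: [0.781, 0.625, -0.0, -0.001]
contact_force: [-0.3, -0.6, 0.3]
opening: 0.998
```

Emit:
move_arm(
  turn=[
    [0,0,-0.0193],
    [0,0,-0.0193],
    [0,0,-0.0193],
    [0,0,0],
  ],
  dp=[
    [0,0,0],
    [0,0,0],
    [0,0,0],
    [0,0,0],
  ],
  jaw=[-1,-1,-1,-1],
)

```text
clock: 22.5
tool_pos: [0.4662, -0.1746, 0.1935]
eef_rot: [0.656, 0.755, 0.0, -0.001]
contact_force: [1.4, 0.9, -0.3]
opening: 1.0
```

```bash
python3 -c "
from h import *
show();go([.468,-.1743,.022],1.705)
snap('wrist','w12.png');s=snap('top','t12.png')"
```

```text
t 22.5 pos [ 0.4662 -0.1746  0.1935] x [-0.139  0.99   0.002] z [-0.002  0.002 -1.   ] F [ 1.35  0.93 -0.32] M [-0.09  0.05  0.  ] op 1.0 q [ 0.33  0.6  -0.1   1.99  0.1   0.56  0.3 ]
turn [-0.0002 -0.0003  0.0008] rows 0.040988648338234505 | dp before turn [-0.013  0.084  6.861] | dp after [2.000e-03 7.400e-02 6.861e+00]
```

View pics/w12.png

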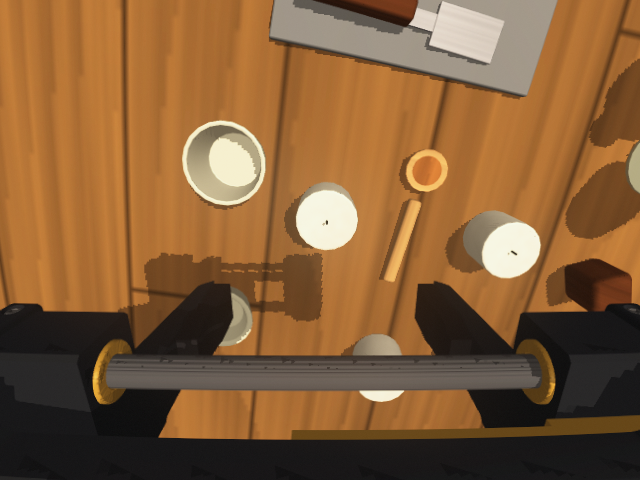

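View pics/t12.png

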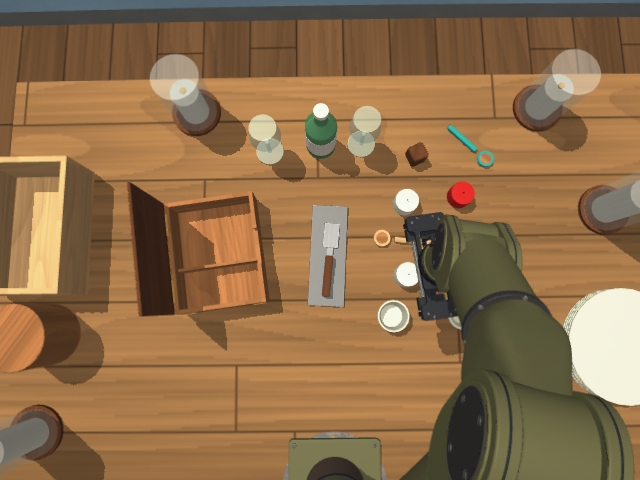

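```bash
python3 -c "
from h import *
s=snap('wrist')
print(plane(s,326,219,.048),plane(s,502,249,.048),plane(s,380,375,.048)); print('ram',plane(s,224,163,.045),'bowl',plane(s,427,170,.012),plane(s,388,280,.012))"
```

```text
[ 0.46980803 -0.17510761  0.048     ] [ 0.63296084 -0.18161923  0.048     ] [ 0.54755556 -0.33258078  0.048     ]
ram [ 0.37749326 -0.13864531  0.045     ] bowl [ 0.55984204 -0.12405664  0.012     ] [ 0.54451968 -0.24118434  0.012     ]
```

Emit:
move_arm(
  turn=[
    [0,0,0],
    [0,0,0],
    [0,0,0],
    [0,0,0],
    [0,0,0],
    [0,0,0],
    [0,0,0],
    [0,0,0],
    [0,0,0],
    [0,0,0],
  ],
  dp=[
    [-0.02,0.11,0.8],
    [0,0,0.8],
    [0,0,0.8],
    [0,0,0.8],
    [0,0,0.8],
    [0,0,0.8],
    [0,0,0.8],
    [0,0,0.7],
    [0,0,0.5],
    [0,0,0],
  ],
  jaw=[-1,-1,-1,-1,-1,-1,-1,-1,-1,-1],
)

```text
clock: 23.48
tool_pos: [0.4687, -0.1745, 0.0222]
eef_rot: [0.658, 0.753, -0.001, -0.002]
contact_force: [0.4, 0.0, 0.5]
opening: 1.001
```

Emit:
move_arm(
  turn=[
    [0,0,0],
    [0,0,0],
    [0,0,0],
    [0,0,0],
    [0,0,0],
    [0,0,0],
    [0,0,0],
    [0,0,0],
    [0,0,0],
    [0,0,0],
  ],
  dp=[
    [0,0,0],
    [0,0,0],
    [0,0,0],
    [0,0,0],
    [0,0,0],
    [0,0,0],
    [0,0,0],
    [0,0,0],
    [0,0,0],
    [0,0,0],
  ],
  jaw=[1,1,1,1,1,1,1,1,1,1],
  newtons=30,
)

```text
clock: 24.32
tool_pos: [0.47, -0.1752, 0.0251]
eef_rot: [0.657, 0.753, 0.0, 0.0]
contact_force: [-0.9, 0.2, 6.5]
opening: 0.628
```

Emit:
move_arm(
  turn=[
    [0,0,0],
    [0,0,0],
    [0,0,0],
    [0,0,0],
    [0,0,0],
    [0,0,0],
    [0,0,0],
    [0,0,0],
    [0,0,0],
    [0,0,0],
  ],
  dp=[
    [0,0,-0.3],
    [0,0,-0.6],
    [0,0,-0.8],
    [0,0,-0.8],
    [0,0,-0.8],
    [0,0,-0.8],
    [0,0,-0.8],
    [0,0,-0.8],
    [0,0,-0.5],
    [0,0,0],
  ],
  jaw=[1,1,1,1,1,1,1,1,1,1],
)

```text
clock: 25.15
tool_pos: [0.4712, -0.1755, 0.1821]
eef_rot: [0.657, 0.753, 0.001, 0.002]
contact_force: [0.0, -0.4, -1.2]
opening: 0.625
```

```bash
cat >> h.py <<'E'
BC=np.array([.521,.259]);EX=np.array([-.131,.9914]);EY=np.array([-.9914,-.131])
def bw(x,y,z): return np.append(BC+x*EX+y*EY,z)
def wb(P): d=np.asarray(P)[:2]-BC; return d@EX,d@EY
E
python3 -c "
from h import *
show();s=snap('wrist','w13.png');go(bw(40,-28,190)if 0 else bw(.040,-.028,.19),1.705)"
```

```text
t 25.15 pos [ 0.4712 -0.1755  0.1821] x [-0.136  0.991 -0.002] z [ 0.005 -0.001 -1.   ] F [ 0.   -0.39 -1.21] M [-0.06  0.08 -0.01] op 0.625 q [ 0.32  0.62 -0.09  2.    0.11  0.53  0.29]
turn [0.0004 0.0002 0.0003] rows 0.022089723053302895 | dp before turn [18.532  5.485 -0.378] | dp after [18.542  5.45  -0.373]
```

View pics/w13.png

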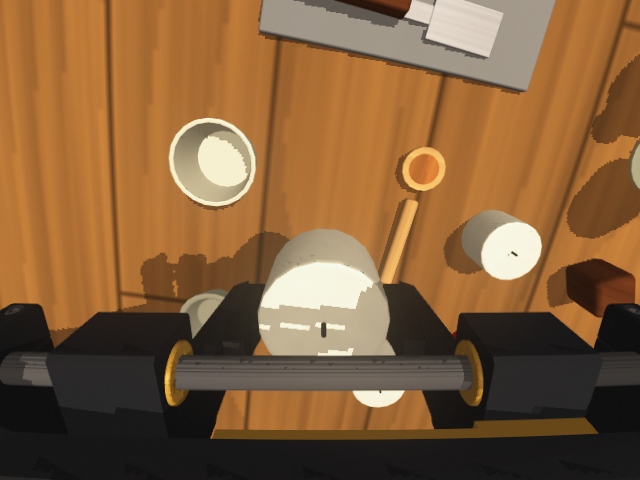

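Emit:
move_arm(
  turn=[
    [0,0,0],
    [0,0,0],
    [0,0,0],
    [0,0,0],
    [0,0,0],
    [0,0,0],
    [0,0,0],
    [0,0,0],
    [0,0,0],
    [0,0,0],
  ],
  dp=[
    [0.84,0.25,0],
    [0.84,0.25,0],
    [0.84,0.25,0],
    [0.84,0.25,0],
    [0.84,0.25,0],
    [0.84,0.25,0],
    [0.84,0.25,0],
    [0.84,0.25,0],
    [0.84,0.25,0],
    [0.84,0.25,0],
  ],
  jaw=[1,1,1,1,1,1,1,1,1,1],
)

```text
clock: 26.03
tool_pos: [0.5024, 0.0425, 0.1782]
eef_rot: [0.657, 0.754, -0.001, -0.001]
contact_force: [0.5, 0.2, -1.0]
opening: 0.631
```

Emit:
move_arm(
  turn=[
    [0,0,0],
    [0,0,0],
    [0,0,0],
    [0,0,0],
    [0,0,0],
    [0,0,0],
    [0,0,0],
    [0,0,0],
    [0,0,0],
    [0,0,0],
  ],
  dp=[
    [0.8,0.25,0],
    [0.8,0.25,0],
    [0.8,0.25,0],
    [0.8,0.25,0],
    [0.8,0.25,0],
    [0.8,0.25,0],
    [0.8,0.25,0],
    [0.8,0.25,0],
    [0.8,0.25,0],
    [0,0,0],
  ],
  jaw=[1,1,1,1,1,1,1,1,1,1],
)

```text
clock: 26.87
tool_pos: [0.5338, 0.2333, 0.1781]
eef_rot: [0.655, 0.756, 0.001, -0.002]
contact_force: [-0.9, 1.3, -1.0]
opening: 0.627
```

```bash
python3 -c "
from h import *
show();s=snap('wrist','w14.png');go(bw(.040,-.028,.14),1.705);snap('side','s14.png')"
```

```text
t 26.87 pos [0.5338 0.2333 0.1781] x [-0.142  0.99   0.004] z [-0.001  0.004 -1.   ] F [-0.88  1.33 -1.04] M [ 0.01  0.06 -0.06] op 0.627 q [-0.49  0.71  0.01  1.76 -0.01  0.67 -0.34]
turn [-0.0003 -0.0002  0.001 ] rows 0.05229431250661674 | dp before turn [2.797 0.803 1.522] | dp after [2.804 0.782 1.52 ]
```

View pics/w14.png

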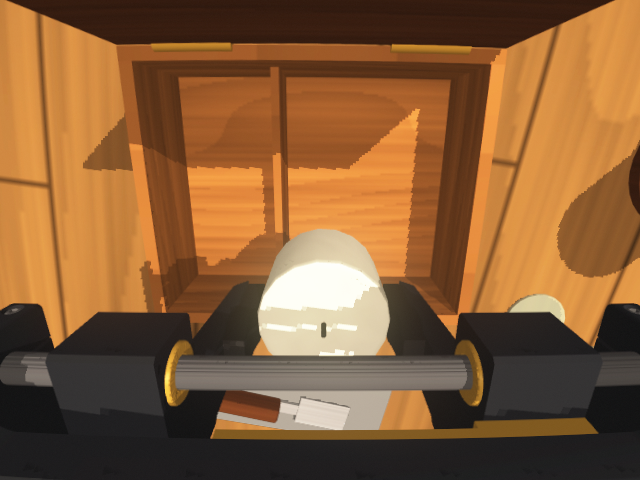

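View pics/s14.png

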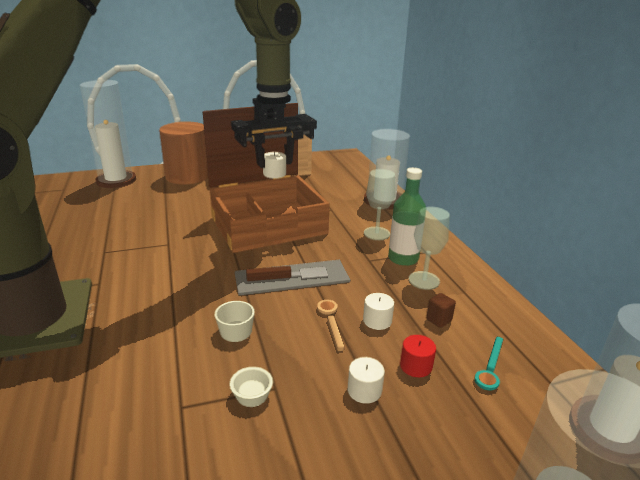

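```bash
python3 -c "
from h import *
s=snap('wrist')
for n,u,v,z in (('oL',118,45,.085),('oR',507,49,.085),('divL',272,67,.06),('divR',283,67,.06),('fL',180,77,.01),('fR',450,82,.01),('divfront',274,235,.06)):
  P=plane(s,u,v,z);print(n,P.round(4),np.round(wb(P),4))"
```

```text
oL [0.3872 0.3363 0.085 ] [0.0942 0.1225]
oR [0.6328 0.3677 0.085 ] [ 0.0931 -0.1251]
divL [0.4824 0.3388 0.06  ] [0.0841 0.0278]
divR [0.4901 0.3398 0.06  ] [0.0841 0.0201]
fL [0.3973 0.3277 0.01  ] [0.0843 0.1136]
fR [0.6252 0.3552 0.01  ] [ 0.0817 -0.1159]
divfront [0.4958 0.2153 0.06  ] [-0.0401  0.0307]
```

Emit:
move_arm(
  turn=[
    [0,0,0.001],
    [0,0,0],
    [0,0,0],
    [0,0,0],
    [0,0,0],
    [0,0,0],
    [0,0,0],
    [0,0,0],
    [0,0,0],
    [0,0,0],
  ],
  dp=[
    [0.7,0.2,0],
    [0.7,0.2,0],
    [0.7,0.2,0],
    [0.7,0.2,0],
    [0,0,0.6],
    [0,0,0.6],
    [0,0,0.6],
    [0,0,0.6],
    [0,0,0],
    [0,0,0],
  ],
  jaw=[1,1,1,1,1,1,1,1,1,1],
)

```text
clock: 27.85
tool_pos: [0.5448, 0.2975, 0.1186]
eef_rot: [0.66, 0.751, -0.002, -0.0]
contact_force: [-0.3, -0.9, -0.7]
opening: 0.625
```

```bash
python3 -c "
from h import *
show();s=snap('wrist','w15.png');go(bw(.040,-.028,.038),1.705)"
```

```text
t 27.85 pos [0.5448 0.2975 0.1186] x [-0.128  0.992 -0.002] z [-0.002 -0.002 -1.   ] F [-0.3  -0.87 -0.74] M [-0.1   0.08 -0.05] op 0.625 q [-0.59  0.84  0.02  1.68 -0.03  0.63 -0.42]
turn [-0.0001  0.0001 -0.0009] rows 0.04608755019698795 | dp before turn [ 0.176 -0.055  3.263] | dp after [ 0.174 -0.055  3.264]
```

View pics/w15.png

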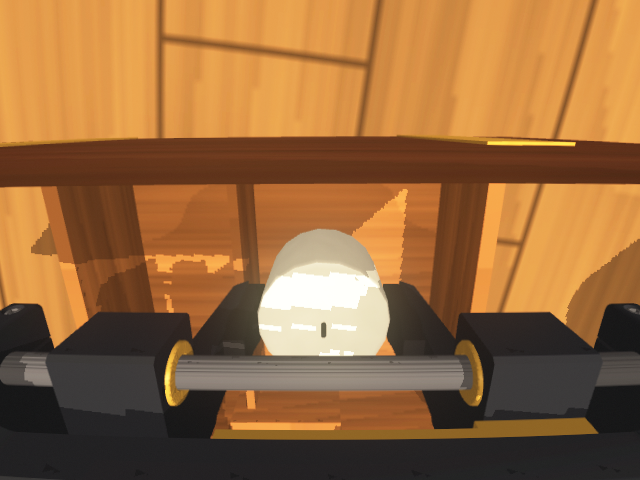

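Emit:
move_arm(
  turn=[
    [0,0,0],
    [0,0,0],
    [0,0,0],
    [0,0,0],
    [0,0,0],
    [0,0,0],
    [0,0,0],
    [0,0,0],
  ],
  dp=[
    [0.1,0,0.6],
    [0,0,0.6],
    [0,0,0.6],
    [0,0,0.6],
    [0,0,0.5],
    [0,0,0.25],
    [0,0,0.1],
    [0,0,0],
  ],
  jaw=[1,1,1,1,1,1,1,1],
)

```text
clock: 28.57
tool_pos: [0.545, 0.3018, 0.0382]
eef_rot: [0.66, 0.751, 0.0, 0.0]
contact_force: [-0.7, 0.0, -1.0]
opening: 0.626
```

```bash
python3 -c "
from h import *
show();print(wb(r.get_state()['tool_pos']))"
```

```text
t 28.57 pos [0.545  0.3018 0.0382] x [-0.129  0.992 -0.   ] z [ 0. -0. -1.] F [-0.72  0.04 -1.05] M [-0.09  0.02  0.02] op 0.626 q [-0.59  0.96  0.02  1.7  -0.03  0.48 -0.43]
(np.float64(0.03932552322339052), np.float64(-0.029439131514644376))
```

Emit:
move_arm(
  turn=[
    [0,0,0],
    [0,0,0],
    [0,0,0],
    [0,0,0],
    [0,0,0],
    [0,0,0],
    [0,0,0],
    [0,0,0],
    [0,0,0],
    [0,0,0],
  ],
  dp=[
    [0,0,0.05],
    [0,0,0],
    [0,0,0],
    [0,0,0],
    [0,0,0],
    [0,0,-0.2],
    [0,0,-0.4],
    [0,0,-0.8],
    [0,0,-0.8],
    [0,0,-0.8],
  ],
  jaw=[0,-0.5,-0.5,-0.5,-0.5,-0.5,-0.5,-0.5,-0.5,-0.5],
)

```text
clock: 29.4
tool_pos: [0.5449, 0.302, 0.1136]
eef_rot: [0.66, 0.752, 0.0, 0.0]
contact_force: [1.5, 0.2, -0.2]
opening: 0.75
```

Emit:
move_arm(
  turn=[
    [0,0,0],
    [0,0,0],
    [0,0,0],
    [0,0,0],
    [0,0,0],
    [0,0,0],
    [0,0,0],
    [0,0,0],
    [0,0,0],
    [0,0,0],
  ],
  dp=[
    [-0.3,0,-0.8],
    [-0.5,0,-0.8],
    [-0.8,0,-0.4],
    [-0.9,0.2,0],
    [-0.9,0.2,0],
    [-0.9,0.2,0],
    [-0.9,0.2,0],
    [-0.9,0.2,0],
    [-0.9,0.2,0],
    [-0.9,0.2,0],
  ],
  jaw=[-0.5,-0.7,-1,-1,-1,-1,-1,-1,-1,-1],
)

```text
clock: 30.23
tool_pos: [0.6057, 0.1095, 0.1631]
eef_rot: [0.66, 0.752, 0.0, 0.0]
contact_force: [0.4, 0.5, 0.1]
opening: 1.002
```

```bash
python3 -c "
from h import *
show();s=snap('wrist','w16.png');go([.6395,-.179,.022],1.705);snap('side','s16.png');s=snap('top','t16.png')"
```

```text
t 30.23 pos [0.6057 0.1095 0.1631] x [-0.13   0.992  0.   ] z [ 0.001  0.    -1.   ] F [0.39 0.51 0.12] M [-0.08  0.06  0.01] op 1.002 q [-0.24  0.77 -0.02  1.67  0.02  0.7  -0.14]
turn [ 0.0004  0.0009 -0.0018] rows 0.09272360859860386 | dp before turn [-11.292  -0.128   5.711] | dp after [-11.321  -0.245   5.648]
```

View pics/w16.png

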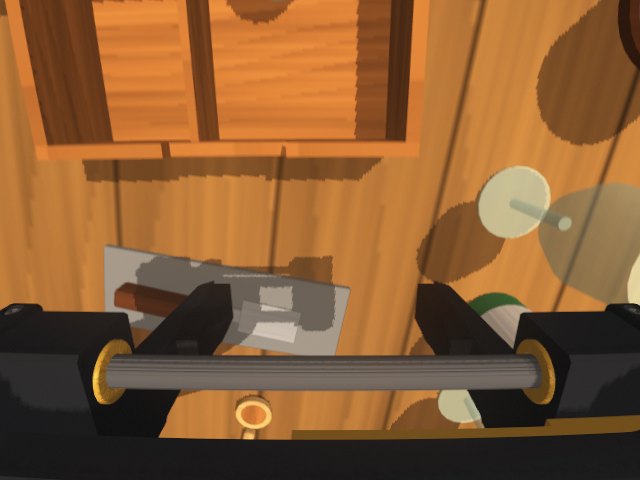

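View pics/s16.png

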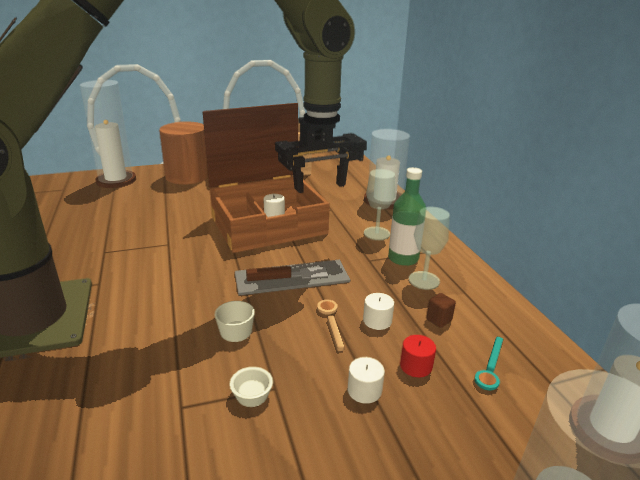

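Emit:
move_arm(
  turn=[
    [0,0,0],
    [0,0,0],
    [0,0,0],
    [0,0,0],
    [0,0,0],
    [0,0,0],
    [0,0,0],
    [0,0,0],
    [0,0,0],
    [0,0,0],
  ],
  dp=[
    [-0.94,0,0],
    [-0.94,0,0],
    [-0.94,0,0],
    [-0.94,0,0],
    [-0.94,0,0],
    [-0.94,0,0],
    [-0.94,0,0],
    [-0.94,0,0],
    [-0.94,0,0],
    [-0.94,0,0],
  ],
  jaw=[-1,-1,-1,-1,-1,-1,-1,-1,-1,-1],
)

```text
clock: 31.22
tool_pos: [0.636, -0.1212, 0.1626]
eef_rot: [0.659, 0.752, 0.001, -0.0]
contact_force: [-0.3, -0.2, 0.2]
opening: 0.999
```

Emit:
move_arm(
  turn=[
    [0,0,0],
    [0,0,0],
    [0,0,0],
    [0,0,0],
  ],
  dp=[
    [-0.94,0,0],
    [-0.94,0,0],
    [0,0,0],
    [0,0,0],
  ],
  jaw=[-1,-1,-1,-1],
)

```text
clock: 31.55
tool_pos: [0.6418, -0.1691, 0.1623]
eef_rot: [0.66, 0.751, 0.0, 0.0]
contact_force: [0.1, 1.7, 0.6]
opening: 0.999
```

```bash
python3 -c "
from h import *
show();s=snap('wrist','w17.png')
t=snap('top','t17.png')
f=s['frame'];hsv=cv2.cvtColor(f,cv2.COLOR_BGR2HSV)
m=((hsv[...,2]>235)&(hsv[...,1]<70)).astype(np.uint8)
for c in cv2.findContours(m,0,2)[0]:
  if cv2.contourArea(c)>300:
    (x,y),rad=cv2.minEnclosingCircle(c);print((x,y),rad,plane(s,x,y,.048))
"
```

```text
t 31.55 pos [ 0.6418 -0.1691  0.1623] x [-0.128  0.992  0.   ] z [ 0.  0. -1.] F [0.06 1.68 0.55] M [0.05 0.03 0.06] op 0.999 q [ 0.22  0.83 -0.07  1.51  0.07  0.81  0.26]
(220.0, 400.0) 15.811488151550293 [ 0.56701401 -0.35122156  0.048     ]
(29.0, 305.0) 29.427976608276367 [ 0.39403706 -0.27239839  0.048     ]
(320.1481628417969, 239.8148193359375) 33.551326751708984 [ 0.64167338 -0.17904195  0.048     ]
(1.0, 151.0) 43.01172637939453 [ 0.38932153 -0.1393551   0.048     ]
```

View pics/w17.png

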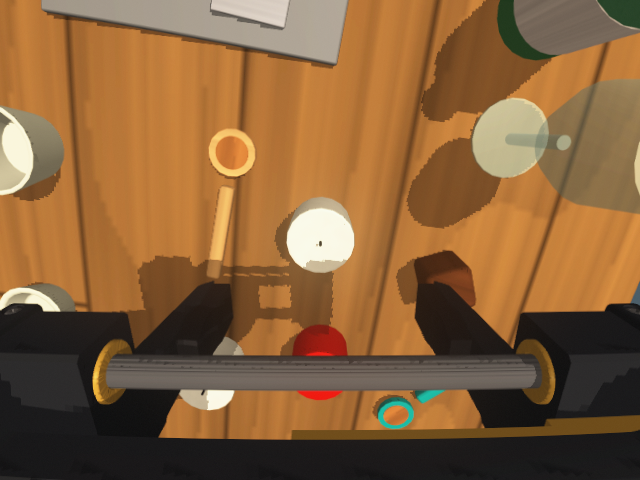

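View pics/t17.png

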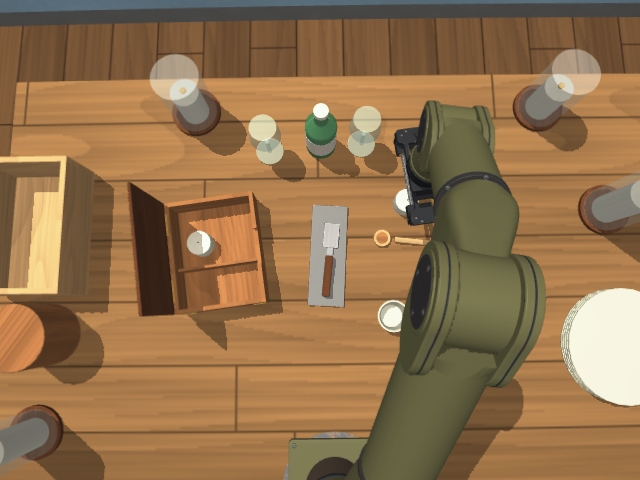

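Emit:
move_arm(
  turn=[
    [0,0,0],
    [0,0,0],
    [0,0,0],
    [0,0,0],
    [0,0,0],
    [0,0,0],
    [0,0,0],
    [0,0,0],
    [0,0,0],
  ],
  dp=[
    [-0.39,-0.08,0.6],
    [0,0,0.8],
    [0,0,0.8],
    [0,0,0.8],
    [0,0,0.8],
    [0,0,0.8],
    [0,0,0.6],
    [0,0,0.4],
    [0,0,0],
  ],
  jaw=[-1,-1,-1,-1,-1,-1,-1,-1,-1],
)

```text
clock: 32.4
tool_pos: [0.6393, -0.1779, 0.0192]
eef_rot: [0.659, 0.752, -0.001, -0.002]
contact_force: [-0.1, 0.7, 0.4]
opening: 1.001
```

Emit:
move_arm(
  turn=[
    [0,0,0],
    [0,0,0],
    [0,0,0],
    [0,0,0],
    [0,0,0],
    [0,0,0],
    [0,0,0],
    [0,0,0],
    [0,0,0],
    [0,0,0],
  ],
  dp=[
    [0,0,0],
    [0,0,0],
    [0,0,0],
    [0,0,0],
    [0,0,0],
    [0,0,0],
    [0,0,0],
    [0,0,0],
    [0,0,0],
    [0,0,0],
  ],
  jaw=[1,1,1,1,1,1,1,1,1,1],
)

```text
clock: 33.23
tool_pos: [0.6414, -0.179, 0.0228]
eef_rot: [0.66, 0.752, 0.0, 0.0]
contact_force: [-0.7, -0.4, 5.8]
opening: 0.622
```

Emit:
move_arm(
  turn=[
    [0,0,0],
    [0,0,0],
    [0,0,0],
    [0,0,0],
    [0,0,0],
    [0,0,0],
    [0,0,0],
    [0,0,0],
    [0,0,0],
    [0,0,0],
  ],
  dp=[
    [0,0,-0.3],
    [0,0,-0.6],
    [0,0,-0.8],
    [0,0,-0.8],
    [0,0,-0.8],
    [0,0,-0.8],
    [0,0,-0.8],
    [0,0,-0.8],
    [0,0,-0.5],
    [0,0,0],
  ],
  jaw=[1,1,1,1,1,1,1,1,1,1],
)

```text
clock: 34.07
tool_pos: [0.643, -0.1794, 0.1808]
eef_rot: [0.66, 0.751, 0.002, 0.003]
contact_force: [1.3, 0.5, -0.1]
opening: 0.624
```

```bash
python3 -c "
from h import *
show();s=snap('wrist','w18.png');go(bw(-.01,-.061,.19),1.705)"
```

```text
t 34.07 pos [ 0.643  -0.1794  0.1808] x [-0.129  0.992 -0.002] z [ 0.006 -0.001 -1.   ] F [ 1.32  0.48 -0.14] M [-0.09  0.02 -0.05] op 0.624 q [ 0.24  0.81 -0.07  1.49  0.07  0.84  0.27]
turn [ 0.0005  0.0002 -0.0007] rows 0.03486903947495494 | dp before turn [17.607 -0.084 -0.469] | dp after [ 1.7607e+01 -1.0000e-02 -4.5000e-01]
```

View pics/w18.png

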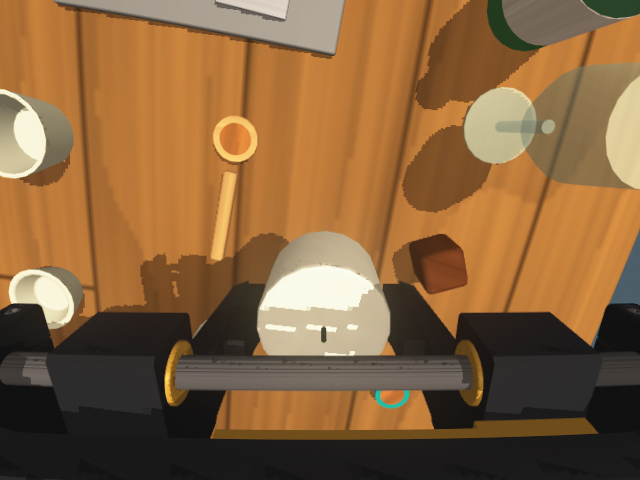

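Emit:
move_arm(
  turn=[
    [0,0,0],
    [0,0,0],
    [0,0,0],
    [0,0,0],
    [0,0,0],
    [0,0,0],
    [0,0,0],
    [0,0,0],
    [0,0,0],
    [0,0,0],
  ],
  dp=[
    [0.9,0,0],
    [0.9,0,0],
    [0.9,0,0],
    [0.9,0,0],
    [0.9,0,0],
    [0.9,0,0],
    [0.9,0,0],
    [0.9,0,0],
    [0.9,0,0],
    [0.9,0,0],
  ],
  jaw=[1,1,1,1,1,1,1,1,1,1],
)

```text
clock: 34.95
tool_pos: [0.6105, 0.0452, 0.1754]
eef_rot: [0.66, 0.752, -0.001, -0.001]
contact_force: [-0.1, -0.6, -0.4]
opening: 0.627
```

Emit:
move_arm(
  turn=[
    [0,0,0],
    [0,0,0],
    [0,0,0],
    [0,0,0],
    [0,0,0],
    [0,0,0],
    [0,0,0],
    [0,0,0],
    [0,0,0],
    [0,0,0],
  ],
  dp=[
    [0.9,0,0],
    [0.9,0,0],
    [0.9,0,0],
    [0.9,0,0],
    [0.9,0,0],
    [0.9,0,0],
    [0.9,0,0],
    [0.9,0,0],
    [0.9,0,0],
    [0,0,0],
  ],
  jaw=[1,1,1,1,1,1,1,1,1,1],
)

```text
clock: 35.78
tool_pos: [0.5828, 0.252, 0.1754]
eef_rot: [0.657, 0.754, 0.001, -0.003]
contact_force: [-0.0, 1.1, -1.2]
opening: 0.632
```

```bash
python3 -c "
from h import *
show();s=snap('wrist','w19.png');go(bw(-.01,-.061,.12),1.705)"
```

```text
t 35.78 pos [0.5828 0.252  0.1754] x [-0.137  0.991  0.005] z [-0.003  0.004 -1.   ] F [-0.01  1.13 -1.18] M [ 0.02  0.02 -0.01] op 0.632 q [-0.48  0.77 -0.    1.6  -0.    0.77 -0.34]
turn [-0.0004 -0.0003  0.0002] rows 0.02221400789168554 | dp before turn [0.334 0.022 2.217] | dp after [0.338 0.015 2.216]
```

View pics/w19.png

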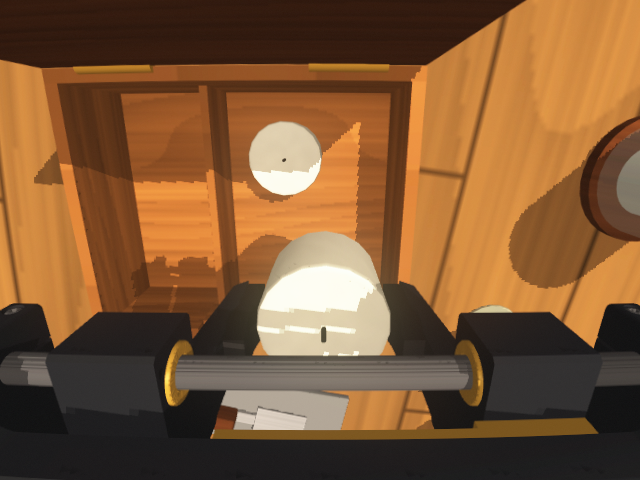

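```bash
python3 -c "
from h import *
s=snap('wrist')
for n,u,v,z in (('cand',285,158,.058),('oL',45,70,.085),('oR',426,67,.085),('inR',411,85,.085),('fR',390,94,.01),('divR',221,90,.06)):
  P=plane(s,u,v,z);print(n,P.round(4),np.round(wb(P),4))"
```

```text
cand [0.5483 0.2985 0.058 ] [ 0.0356 -0.0323]
oL [0.3894 0.3375 0.085 ] [0.095  0.1202]
oR [0.6334 0.3697 0.085 ] [ 0.0951 -0.1259]
inR [0.6261 0.3579 0.085 ] [ 0.0843 -0.1172]
fR [0.6261 0.3591 0.01  ] [ 0.0855 -0.1173]
divR [0.4983 0.3401 0.06  ] [0.0834 0.0119]
```

Emit:
move_arm(
  turn=[
    [0,0,0],
    [0,0,0],
    [0,0,0],
    [0,0,0],
    [0,0,0],
    [0,0,0],
    [0,0,0],
    [0,0,0],
    [0,0,0],
    [0,0,0],
  ],
  dp=[
    [0.3,0,0.6],
    [0,0,0.7],
    [0,0,0.7],
    [0,0,0.7],
    [0,0,0.7],
    [0,0,0.7],
    [0,0,0.7],
    [0,0,0.5],
    [0,0,0.2],
    [0,0,0],
  ],
  jaw=[1,1,1,1,1,1,1,1,1,1],
)

```text
clock: 36.72
tool_pos: [0.5839, 0.2509, 0.038]
eef_rot: [0.66, 0.751, -0.001, -0.0]
contact_force: [0.1, -0.4, -1.0]
opening: 0.627
```

```bash
python3 -c "
from h import *
show();print(wb(r.get_state()['tool_pos']))"
```

```text
t 36.72 pos [0.5839 0.2509 0.038 ] x [-0.129  0.992 -0.001] z [-0.002 -0.002 -1.   ] F [ 0.13 -0.38 -0.95] M [-0.06  0.04 -0.01] op 0.627 q [-0.48  0.97 -0.    1.66  0.    0.52 -0.35]
(np.float64(-0.016241433398822044), np.float64(-0.06131855180877576))
```

Emit:
move_arm(
  turn=[
    [0,0,0],
    [0,0,0],
    [0,0,0],
    [0,0,0],
    [0,0,0],
    [0,0,0],
    [0,0,0],
    [0,0,0],
    [0,0,0],
    [0,0,0],
  ],
  dp=[
    [0.12,0,0],
    [0.13,0,0],
    [0,0,0.08],
    [0,0,0],
    [0,0,0],
    [0,0,0],
    [0,0,0],
    [0,0,0],
    [0,0,-0.2],
    [0,0,-0.4],
  ],
  jaw=[1,1,1,0,-0.4,-0.4,-0.4,-0.4,-0.4,-0.4],
)

```text
clock: 37.55
tool_pos: [0.583, 0.2582, 0.052]
eef_rot: [0.66, 0.752, -0.001, -0.0]
contact_force: [-0.2, -0.7, 0.6]
opening: 0.699
```

Emit:
move_arm(
  turn=[
    [0,0,0],
    [0,0,0],
    [0,0,0],
    [0,0,0],
    [0,0,0],
    [0,0,0],
    [0,0,0],
    [0,0,0],
    [0,0,0],
    [0,0,0],
  ],
  dp=[
    [0,0,-0.8],
    [0,0,-0.8],
    [0,0,-0.8],
    [0,0,-0.8],
    [-0.3,0,-0.8],
    [-0.6,0,-0.6],
    [-0.9,0,0],
    [-0.9,0,0],
    [-0.9,0,0],
    [-0.9,0,0],
  ],
  jaw=[-0.4,-0.4,-0.4,-0.4,-0.6,-0.8,-1,-1,-1,-1],
)

```text
clock: 38.38
tool_pos: [0.5986, 0.1446, 0.1683]
eef_rot: [0.66, 0.751, -0.0, 0.0]
contact_force: [-0.7, 0.2, 0.8]
opening: 1.0
```

```bash
python3 -c "
from h import *
show();s=snap('wrist','w20.png');go([.55,-.336,.17],1.705);t=snap('top','t20.png')
f=t['frame'];hsv=cv2.cvtColor(f,cv2.COLOR_BGR2HSV)
m=((hsv[...,2]>210)&(hsv[...,1]<70)).astype(np.uint8)
for c in cv2.findContours(m,0,2)[0]:
  if 250<cv2.contourArea(c)<700:
    (x,y),rad=cv2.minEnclosingCircle(c);P=plane(t,x,y,.048);Q=plane(t,x,y,.058);print((x,y),rad,P,np.round(wb(Q),3))
"
```

```text
t 38.38 pos [0.5986 0.1446 0.1683] x [-0.129  0.992 -0.001] z [ 0.001 -0.001 -1.   ] F [-0.72  0.23  0.81] M [-0.07  0.01 -0.01] op 1.0 q [-0.3   0.76 -0.02  1.67  0.02  0.71 -0.2 ]
turn [-0.     0.001 -0.002] rows 0.09991323086331041 | dp before turn [-18.546  -4.265   0.053] | dp after [-18.491  -4.495  -0.069]
(462.02728271484375, 314.3787841796875) 14.753788948059082 [ 0.37507955 -0.2925525   0.048     ] [-0.525  0.216]
(476.66241455078125, 237.48089599609375) 11.98874282836914 [ 0.54914513 -0.33590762  0.048     ] [-0.59   0.051]
(182.5, 90.5) 14.57748031616211 [0.91764191 0.35348225 0.048     ] [ 0.039 -0.401]
```

View pics/t20.png

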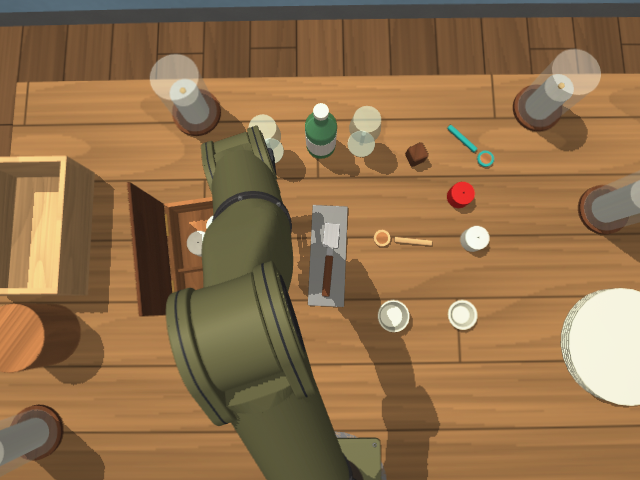

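Emit:
move_arm(
  turn=[
    [0,0,0],
    [0,0,0],
    [0,0,0],
    [0,0,0],
    [0,0,0],
    [0,0,0],
    [0,0,0],
    [0,0,0],
    [0,0,0],
    [0,0,0],
  ],
  dp=[
    [-0.9,-0.21,0],
    [-0.9,-0.21,0],
    [-0.9,-0.21,0],
    [-0.9,-0.21,0],
    [-0.9,-0.21,0],
    [-0.9,-0.21,0],
    [-0.9,-0.21,0],
    [-0.9,-0.21,0],
    [-0.9,-0.21,0],
    [-0.9,-0.21,0],
  ],
  jaw=[-1,-1,-1,-1,-1,-1,-1,-1,-1,-1],
)

```text
clock: 39.32
tool_pos: [0.5753, -0.0838, 0.168]
eef_rot: [0.66, 0.752, 0.0, 0.0]
contact_force: [-0.3, -0.3, -0.1]
opening: 0.998
```

Emit:
move_arm(
  turn=[
    [0,0,0],
    [0,0,0],
    [0,0,0],
    [0,0,0],
    [0,0,0],
    [0,0,0],
    [0,0,0],
    [0,0,0],
    [0,0,0],
    [0,0,0],
  ],
  dp=[
    [-0.9,-0.21,0],
    [-0.9,-0.21,0],
    [-0.9,-0.21,0],
    [-0.9,-0.21,0],
    [-0.9,-0.21,0],
    [-0.9,-0.21,0],
    [-0.9,-0.21,0],
    [-0.9,-0.21,0],
    [-0.9,-0.21,0],
    [0,0,0],
  ],
  jaw=[-1,-1,-1,-1,-1,-1,-1,-1,-1,-1],
)

```text
clock: 40.15
tool_pos: [0.5529, -0.2967, 0.1679]
eef_rot: [0.663, 0.749, -0.002, 0.002]
contact_force: [0.2, -0.8, -0.2]
opening: 0.999
```

```bash
python3 -c "
from h import *
show();s=snap('wrist','w21.png');t=snap('top','t21.png')
f=s['frame'];hsv=cv2.cvtColor(f,cv2.COLOR_BGR2HSV)
m=((hsv[...,2]>235)&(hsv[...,1]<70)).astype(np.uint8)
for c in cv2.findContours(m,0,2)[0]:
  if cv2.contourArea(c)>300:
    (x,y),rad=cv2.minEnclosingCircle(c);print((x,y),rad,plane(s,x,y,.048))
go([.549,-.336,.022],1.705)
"
```

```text
t 40.15 pos [ 0.5529 -0.2967  0.1679] x [-0.122  0.993 -0.005] z [-0.    -0.005 -1.   ] F [ 0.2  -0.8  -0.17] M [-0.16  0.12  0.03] op 0.999 q [ 0.47  0.77 -0.1   1.63  0.11  0.74  0.44]
(312.5, 261.5) 29.231931686401367 [ 0.54878672 -0.32886862  0.048     ]
(116.9000015258789, 197.8000030517578) 40.827171325683594 [ 0.3876308  -0.29397534  0.048     ]
(98.0, 0.5) 44.0029411315918 [ 0.38019848 -0.15539886  0.048     ]
turn [-0.     0.    -0.001] rows 0.05127617304894691 | dp before turn [-1.775 -0.447  5.827] | dp after [-1.772 -0.459  5.827]
```

View pics/w21.png

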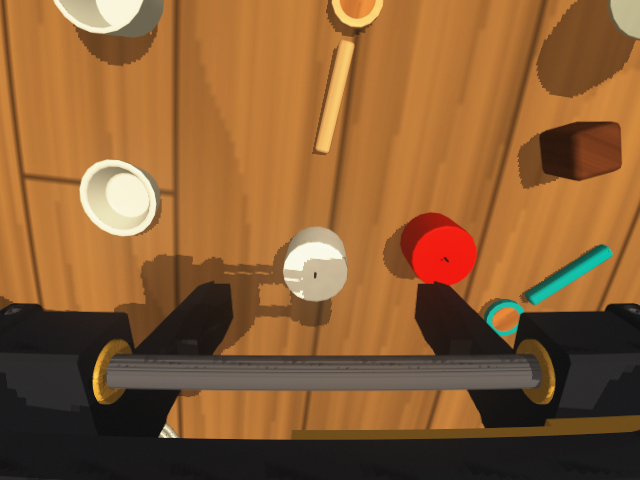

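View pics/t21.png

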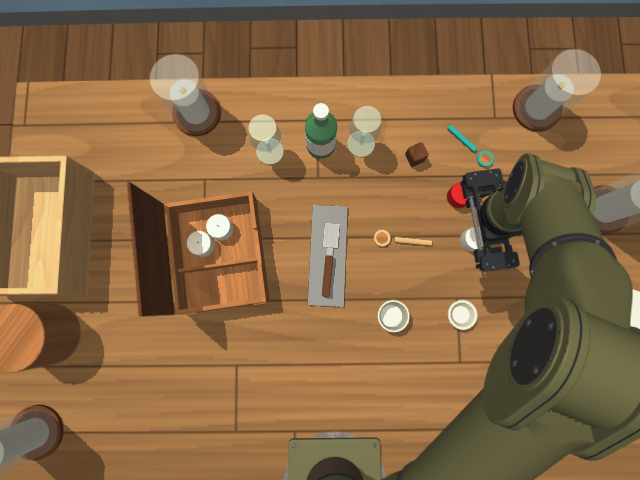

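Emit:
move_arm(
  turn=[
    [0,0,0],
    [0,0,0],
    [0,0,0],
    [0,0,0],
    [0,0,0],
    [0,0,0],
    [0,0,0],
    [0,0,0],
    [0,0,0],
    [0,0,0],
  ],
  dp=[
    [-0.85,-0.2,0],
    [-0.85,-0.21,0.3],
    [0,0,0.8],
    [0,0,0.8],
    [0,0,0.8],
    [0,0,0.8],
    [0,0,0.8],
    [0,0,0.8],
    [0,0,0.6],
    [0,0,0],
  ],
  jaw=[-1,-1,-1,-1,-1,-1,-1,-1,-1,-1],
)

```text
clock: 41.08
tool_pos: [0.549, -0.3302, 0.0221]
eef_rot: [0.659, 0.752, -0.0, -0.003]
contact_force: [0.0, 0.2, -0.3]
opening: 0.997
```

```bash
python3 -c "
from h import *
show();go([.550,-.334,.022],1.705)"
```

```text
t 41.08 pos [ 0.549  -0.3302  0.0221] x [-0.132  0.991  0.004] z [-0.005  0.004 -1.   ] F [ 0.01  0.22 -0.28] M [-0.08  0.11 -0.  ] op 0.997 q [ 0.52  1.   -0.09  1.63  0.15  0.52  0.47]
turn [-0.0006 -0.0007 -0.0003] rows 0.03532892798381143 | dp before turn [-0.155  0.021  0.001] | dp after [-0.155  0.02   0.002]
```

Emit:
move_arm(
  turn=[
    [0,0,0],
    [0,0,0],
    [0,0,0],
    [0,0,0],
    [0,0,0],
    [0,0,0],
    [0,0,0],
    [0,0,0],
    [0,0,0],
    [0,0,0],
  ],
  dp=[
    [-0.12,0,0],
    [0,0,0],
    [0,0,0],
    [0,0,0],
    [0,0,0],
    [0,0,0],
    [0,0,0],
    [0,0,0],
    [0,0,0],
    [0,0,0],
  ],
  jaw=[-1,1,1,1,1,1,1,1,1,1],
)

```text
clock: 41.92
tool_pos: [0.5509, -0.3363, 0.0255]
eef_rot: [0.66, 0.752, 0.0, 0.0]
contact_force: [0.3, 0.7, 5.2]
opening: 0.631
```

Emit:
move_arm(
  turn=[
    [0,0,0],
    [0,0,0],
    [0,0,0],
    [0,0,0],
    [0,0,0],
    [0,0,0],
    [0,0,0],
    [0,0,0],
    [0,0,0],
    [0,0,0],
  ],
  dp=[
    [0,0,0],
    [0,0,-0.3],
    [0,0,-0.6],
    [0,0,-0.8],
    [0,0,-0.8],
    [0,0,-0.8],
    [0,0,-0.8],
    [0,0,-0.8],
    [0,0,-0.8],
    [0,0,-0.5],
  ],
  jaw=[1,1,1,1,1,1,1,1,1,1],
)

```text
clock: 42.75
tool_pos: [0.5514, -0.3366, 0.1833]
eef_rot: [0.66, 0.752, 0.0, 0.002]
contact_force: [0.6, -0.6, -1.4]
opening: 0.628
```

```bash
python3 -c "
from h import *
show();s=snap('wrist','w22.png');go(bw(-.058,-.028,.18),1.705)"
```

```text
t 42.75 pos [ 0.5514 -0.3366  0.1833] x [-0.13   0.992 -0.002] z [ 0.003 -0.002 -1.   ] F [ 0.64 -0.62 -1.37] M [-0.08  0.01  0.03] op 0.628 q [ 0.54  0.78 -0.12  1.56  0.11  0.81  0.51]
turn [ 0.0009  0.0006 -0.0007] rows 0.046284858617306655 | dp before turn [21.496  2.957  0.139] | dp after [21.481  3.056  0.208]
```

View pics/w22.png

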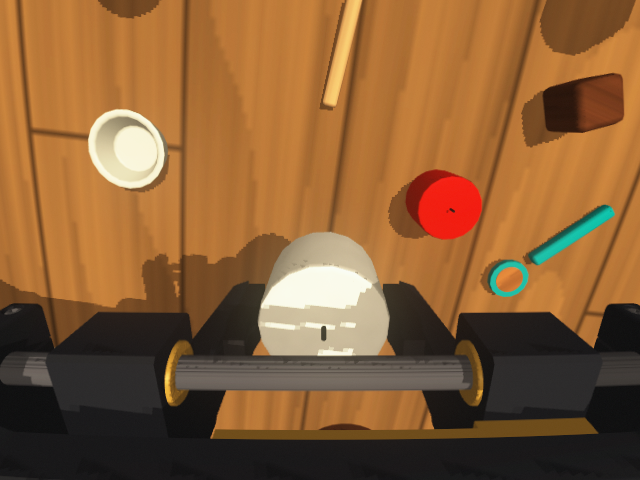

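Held. Carry (21.5, 3.05) to the box.

Emit:
move_arm(
  turn=[
    [0,0,0],
    [0,0,0],
    [0,0,0],
    [0,0,0],
    [0,0,0],
    [0,0,0],
    [0,0,0],
    [0,0,0],
    [0,0,0],
    [0,0,0],
  ],
  dp=[
    [0.9,0.13,0],
    [0.9,0.13,0],
    [0.9,0.13,0],
    [0.9,0.13,0],
    [0.9,0.13,0],
    [0.9,0.13,0],
    [0.9,0.13,0],
    [0.9,0.13,0],
    [0.9,0.13,0],
    [0.9,0.13,0],
  ],
  jaw=[1,1,1,1,1,1,1,1,1,1],
)

```text
clock: 43.63
tool_pos: [0.5534, -0.1077, 0.1802]
eef_rot: [0.66, 0.752, 0.0, -0.0]
contact_force: [0.6, -0.0, -0.7]
opening: 0.624
```

Emit:
move_arm(
  turn=[
    [0,0,0],
    [0,0,0],
    [0,0,0],
    [0,0,0],
    [0,0,0],
    [0,0,0],
    [0,0,0],
    [0,0,0],
    [0,0,0],
    [0,0,0],
  ],
  dp=[
    [0.9,0.13,0],
    [0.9,0.13,0],
    [0.9,0.13,0],
    [0.9,0.13,0],
    [0.9,0.13,0],
    [0.9,0.13,0],
    [0.9,0.13,0],
    [0.9,0.13,0],
    [0.9,0.13,0],
    [0.9,0.13,0],
  ],
  jaw=[1,1,1,1,1,1,1,1,1,1],
)

```text
clock: 44.47
tool_pos: [0.5564, 0.1196, 0.1802]
eef_rot: [0.66, 0.752, 0.0, -0.0]
contact_force: [-0.1, -0.5, -0.9]
opening: 0.63
```

Emit:
move_arm(
  turn=[
    [0,0,0],
    [0,0,0],
    [0,0,0],
    [0,0,0],
    [0,0,0],
  ],
  dp=[
    [0.9,0.13,0],
    [0.9,0.13,0],
    [0.9,0.13,0],
    [0.4,0.13,0],
    [0,0,0],
  ],
  jaw=[1,1,1,1,1],
)

```text
clock: 44.88
tool_pos: [0.5594, 0.2006, 0.1801]
eef_rot: [0.658, 0.753, 0.001, -0.001]
contact_force: [-0.2, -0.2, -0.1]
opening: 0.629
```

```bash
python3 -c "
from h import *
show();s=snap('wrist','w23.png');go(bw(-.058,-.028,.038),1.705)
for u,v in ((0,0),): pass
"
```

```text
t 44.88 pos [0.5594 0.2006 0.1801] x [-0.134  0.991  0.002] z [ 0.001  0.003 -1.   ] F [-0.23 -0.23 -0.15] M [-0.03  0.02  0.01] op 0.629 q [-0.41  0.72 -0.01  1.73  0.01  0.69 -0.3 ]
turn [ 0.     -0.     -0.0003] rows 0.01748427004031267 | dp before turn [ 0.313 -0.084  5.678] | dp after [ 0.314 -0.083  5.678]
```

View pics/w23.png

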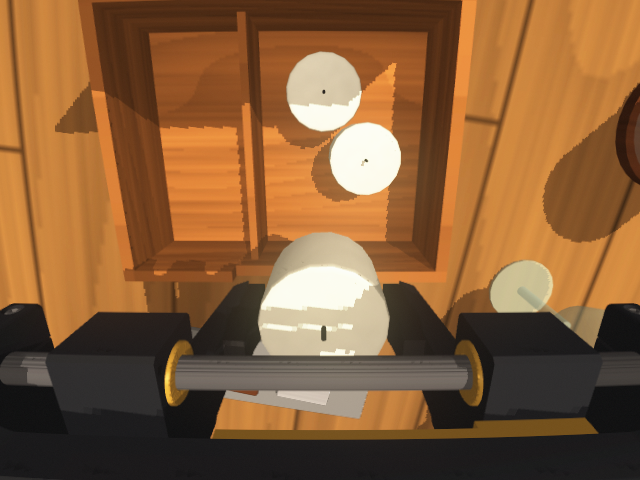

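Emit:
move_arm(
  turn=[
    [0,0,0],
    [0,0,0],
    [0,0,0],
    [0,0,0],
    [0,0,0],
    [0,0,0],
  ],
  dp=[
    [0.3,-0.08,0],
    [0,0,0.6],
    [0,0,0.8],
    [0,0,0.6],
    [0,0,0],
    [0,0,0],
  ],
  jaw=[1,1,1,1,1,1],
)

```text
clock: 45.43
tool_pos: [0.5563, 0.2024, 0.1296]
eef_rot: [0.66, 0.751, -0.001, -0.0]
contact_force: [0.3, 0.4, -0.4]
opening: 0.628
```

```bash
python3 -c "
from h import *
show();go(bw(-.058,-.028,.038),1.705);print(wb(r.get_state()['tool_pos']))
s=snap('wrist','w24.png')"
```

```text
t 45.43 pos [0.5563 0.2024 0.1296] x [-0.128  0.992 -0.001] z [-0.002 -0.002 -1.   ] F [ 0.33  0.41 -0.44] M [-0.12  0.01 -0.  ] op 0.628 q [-0.42  0.79 -0.01  1.77  0.01  0.59 -0.31]
turn [-0.0003  0.0002 -0.001 ] rows 0.04986723619593414 | dp before turn [0.114 0.025 3.665] | dp after [0.109 0.019 3.665]
(np.float64(-0.060728719258991044), np.float64(-0.027543435546094962))
```

View pics/w24.png

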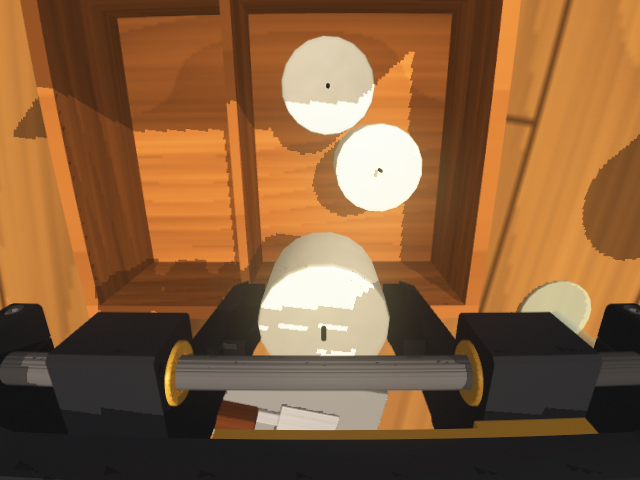

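Emit:
move_arm(
  turn=[
    [0,0,0],
    [0,0,0],
    [0,0,0],
    [0,0,0],
    [0,0,0],
    [0,0,0],
    [0,0,0],
    [0,0,0],
    [0,0,0],
    [0,0,0],
  ],
  dp=[
    [0.12,0,0],
    [0,0,0.3],
    [0,0,0.5],
    [0,0,0.6],
    [0,0,0.6],
    [0,0,0.6],
    [0,0,0.5],
    [0,0,0.3],
    [0,0,0.2],
    [0,0,0],
  ],
  jaw=[1,1,1,1,1,1,1,1,1,1],
)

```text
clock: 46.32
tool_pos: [0.5559, 0.207, 0.0392]
eef_rot: [0.66, 0.752, -0.0, -0.0]
contact_force: [-1.0, 0.3, -0.7]
opening: 0.629
```

```bash
python3 -c "
from h import *
show();print(wb(r.get_state()['tool_pos']))"
```

```text
t 46.32 pos [0.5559 0.207  0.0392] x [-0.13   0.992 -0.   ] z [-0.001 -0.    -1.   ] F [-1.03  0.27 -0.73] M [-0.06  0.06 -0.02] op 0.629 q [-0.43  0.94 -0.01  1.79  0.02  0.41 -0.32]
(np.float64(-0.05607662397924944), np.float64(-0.027792803520732656))
```

Release and climb, then go toward the spoon.

Emit:
move_arm(
  turn=[
    [0,0,0],
    [0,0,0],
    [0,0,0],
    [0,0,0],
    [0,0,0],
    [0,0,0],
    [0,0,0],
    [0,0,0],
    [0,0,0],
    [0,0,0],
  ],
  dp=[
    [0,0,0.08],
    [0,0,0],
    [0,0,0],
    [0,0,0],
    [0,0,0],
    [0,0,0],
    [0,0,-0.2],
    [0,0,-0.4],
    [0,0,-0.8],
    [0,0,-0.8],
  ],
  jaw=[1,0,-0.4,-0.4,-0.4,-0.4,-0.4,-0.4,-0.4,-0.4],
)

```text
clock: 47.15
tool_pos: [0.5559, 0.207, 0.0939]
eef_rot: [0.66, 0.752, -0.0, -0.0]
contact_force: [-0.4, 0.2, -0.2]
opening: 0.702
```

Emit:
move_arm(
  turn=[
    [0,0,0],
    [0,0,0],
    [0,0,0],
    [0,0,0],
    [0,0,0],
    [0,0,0],
    [0,0,0],
    [0,0,0],
    [0,0,0],
    [0,0,0],
  ],
  dp=[
    [0,0,-0.8],
    [0,0,-0.8],
    [0,0,-0.8],
    [-0.5,0,-0.4],
    [-0.9,0,0],
    [-0.9,0,0],
    [-0.9,0,0],
    [-0.9,0,0],
    [-0.9,0,0],
    [-0.9,0,0],
  ],
  jaw=[-0.4,-0.4,-0.4,-0.4,-0.4,-0.4,-0.4,-0.4,-0.4,-0.4],
)

```text
clock: 47.98
tool_pos: [0.5751, 0.0584, 0.1632]
eef_rot: [0.66, 0.751, -0.0, 0.0]
contact_force: [-0.0, 0.1, 0.0]
opening: 0.699
```

Emit:
move_arm(
  turn=[
    [0,0,0],
    [0,0,0],
    [0,0,0],
    [0,0,0],
    [0,0,0],
    [0,0,0],
    [0,0,0],
  ],
  dp=[
    [-0.9,0,0],
    [-0.9,0,0],
    [-0.9,0,0],
    [-0.9,0,0],
    [-0.9,0,0],
    [-0.9,0,0],
    [0,0,0],
  ],
  jaw=[-0.4,-0.4,-0.4,-0.4,-0.4,-0.4,-0.4],
)

```text
clock: 48.57
tool_pos: [0.5924, -0.0813, 0.1632]
eef_rot: [0.663, 0.749, -0.002, 0.002]
contact_force: [-0.6, -0.4, -0.1]
opening: 0.7
```

```bash
python3 -c "
from h import *
show();s=snap('wrist','w25.png');t=snap('top','t25.png')"
```

```text
t 48.57 pos [ 0.5924 -0.0813  0.1632] x [-0.121  0.993 -0.005] z [ 0.    -0.005 -1.   ] F [-0.63 -0.35 -0.1 ] M [-0.06  0.11  0.03] op 0.7 q [ 0.09  0.75 -0.07  1.73  0.08  0.67  0.1 ]
```

View pics/w25.png

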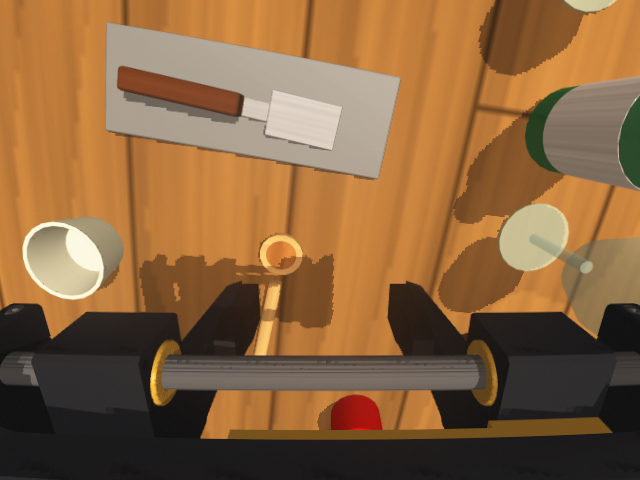

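View pics/t25.png

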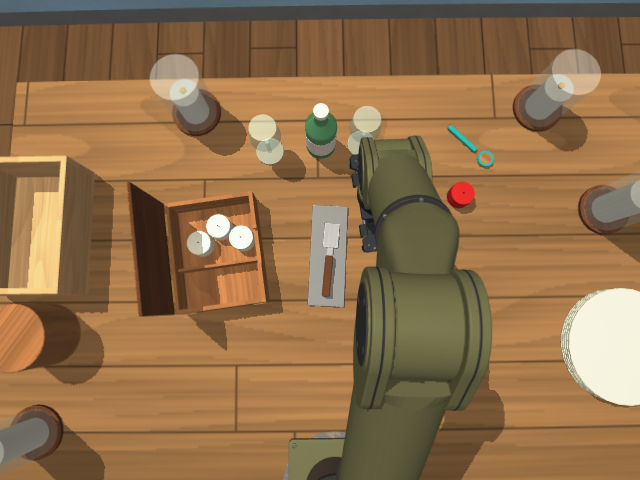

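```bash
python3 -c "
from h import *
s=snap('wrist');b=plane(s,281,254,.012);e=plane(s,262,354,.012);print(b,e)
t=snap('top')
"
```

```text
[ 0.55902941 -0.11547014  0.012     ] [ 0.54920393 -0.2275424   0.012     ]
```

Emit:
move_arm(
  turn=[
    [0,0,0.0137],
    [0,0,0.0137],
    [0,0,0.0137],
    [0,0,0],
    [0,0,0],
    [0,0,0],
    [0,0,0],
    [0,0,0],
    [0,0,0],
    [0,0,0],
  ],
  dp=[
    [0,0,0],
    [0,0,0],
    [0,0,0],
    [-0.8,-0.2,0],
    [-0.8,-0.2,0],
    [-0.8,-0.2,0],
    [-0.8,-0.2,0],
    [-0.7,-0.2,0],
    [0,0,0],
    [0,0,0],
  ],
  jaw=[-0.4,-0.4,-0.4,-0.4,-0.4,-0.4,-0.4,-0.4,-0.4,-0.4],
)

```text
clock: 49.6
tool_pos: [0.5555, -0.1659, 0.163]
eef_rot: [0.751, 0.66, 0.0, -0.0]
contact_force: [-0.1, 0.7, -0.0]
opening: 0.705
```

```bash
python3 -c "
from h import *
show();s=snap('wrist','w26.png');t=snap('top','t26.png')"
```

```text
t 49.6 pos [ 0.5555 -0.1659  0.163 ] x [0.128 0.992 0.001] z [-0.     0.001 -1.   ] F [-0.12  0.69 -0.02] M [-0.06  0.05 -0.04] op 0.705 q [ 0.22  0.73 -0.02  1.78  0.02  0.63  0.06]
```

View pics/w26.png

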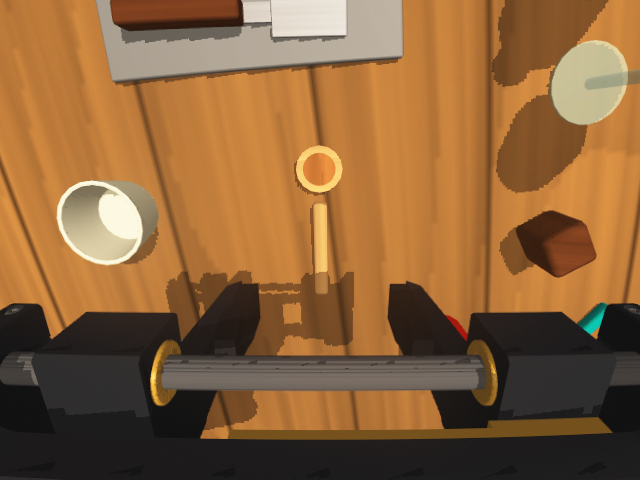

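```bash
python3 -c "
from h import *
s=snap('wrist');b=plane(s,319,169,.012);e=plane(s,321.5,292,.010);print(b,e,np.linalg.norm(b-e))
u=(b-e)/np.linalg.norm(b-e);yaw=np.arctan2(u[1],u[0]);print(yaw)
g=e+.078*u;go([g[0],g[1],.005],yaw)"
```

```text
[ 0.55986394 -0.12162695  0.012     ] [ 0.54710078 -0.23848522  0.01      ] 0.11757020606484372
1.4620084421360933
turn [ 0.0001 -0.0003 -0.0026] rows 0.12984854610359986 | dp before turn [ 0.103 -0.055  6.32 ] | dp after [ 0.115 -0.05   6.32 ]
```

Emit:
move_arm(
  turn=[
    [0,0,-0.0026],
    [0,0,0],
    [0,0,0],
    [0,0,0],
    [0,0,0],
    [0,0,0],
    [0,0,0],
    [0,0,0],
    [0,0,0],
    [0,0,0],
  ],
  dp=[
    [0.12,-0.05,0],
    [0,0,0.7],
    [0,0,0.8],
    [0,0,0.8],
    [0,0,0.8],
    [0,0,0.8],
    [0,0,0.8],
    [0,0,0.8],
    [0,0,0.5],
    [0,0,0],
  ],
  jaw=[-0.4,-0.4,-0.4,-0.4,-0.4,-0.4,-0.4,-0.4,-0.4,-0.4],
)

```text
clock: 50.58
tool_pos: [0.5534, -0.1616, 0.0106]
eef_rot: [0.745, 0.667, -0.001, -0.002]
contact_force: [-0.2, 0.1, 0.4]
opening: 0.697
```

```bash
python3 -c "
from h import *
show()"
```

```text
t 50.58 pos [ 0.5534 -0.1616  0.0106] x [0.11  0.994 0.001] z [-0.004  0.002 -1.   ] F [-0.16  0.06  0.44] M [-0.04  0.02  0.02] op 0.697 q [ 0.21  0.97 -0.02  1.84  0.04  0.33  0.06]
```

Emit:
move_arm(
  turn=[
    [0,0,0],
    [0,0,0],
    [0,0,0],
    [0,0,0],
    [0,0,0],
    [0,0,0],
    [0,0,0],
    [0,0,0],
    [0,0,0],
    [0,0,0],
  ],
  dp=[
    [0,0,0.12],
    [0,0,0.08],
    [0,0,0],
    [0,0,0],
    [0,0,0],
    [0,0,0],
    [0,0,0],
    [0,0,0],
    [0,0,0],
    [0,0,0],
  ],
  jaw=[-0.4,-0.4,1,1,1,1,1,1,1,1],
)

```text
clock: 51.42
tool_pos: [0.5547, -0.1634, 0.008]
eef_rot: [0.746, 0.666, -0.0, -0.0]
contact_force: [-1.1, 0.2, 0.7]
opening: 0.141
```

Emit:
move_arm(
  turn=[
    [0,0,0],
    [0,0,0],
    [0,0,0],
    [0,0,0],
    [0,0,0],
  ],
  dp=[
    [0,0,0],
    [0,0,0],
    [0,0,0],
    [0,0,0],
    [0,0,0],
  ],
  jaw=[1,1,1,1,1],
)

```text
clock: 51.83
tool_pos: [0.5547, -0.1634, 0.008]
eef_rot: [0.746, 0.666, -0.0, -0.0]
contact_force: [0.3, -0.7, 1.6]
opening: 0.137
```

Emit:
move_arm(
  turn=[
    [0,0,0],
    [0,0,0],
    [0,0,0],
    [0,0,0],
    [0,0,0],
    [0,0,0],
    [0,0,0],
    [0,0,0],
    [0,0,0],
    [0,0,0],
  ],
  dp=[
    [0,0,-0.3],
    [0,0,-0.6],
    [0,0,-0.8],
    [0,0,-0.8],
    [0,0,-0.8],
    [0,0,-0.8],
    [0,0,-0.8],
    [0,0,-0.8],
    [0,0,-0.5],
    [0,0,0],
  ],
  jaw=[1,1,1,1,1,1,1,1,1,1],
)

```text
clock: 52.67
tool_pos: [0.5566, -0.1639, 0.166]
eef_rot: [0.746, 0.666, 0.002, 0.002]
contact_force: [0.2, 0.4, -1.2]
opening: 0.139
```

```bash
python3 -c "
from h import *
show();s=snap('wrist','w27.png')"
```

```text
t 52.67 pos [ 0.5566 -0.1639  0.166 ] x [ 0.112  0.994 -0.001] z [ 0.006 -0.001 -1.   ] F [ 0.18  0.38 -1.18] M [-0.07  0.1  -0.06] op 0.139 q [ 0.22  0.72 -0.03  1.79  0.03  0.63  0.07]
```

View pics/w27.png

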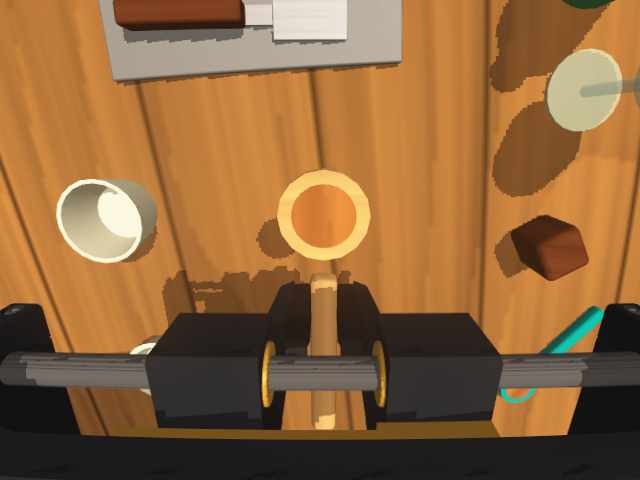

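```bash
python3 -c "
from h import *
go(bw(.003,.073,.166),1.705);print(bw(.003,.073,0))"
```

```text
turn [ 0.0005  0.0001 -0.0392] rows 1.978759798243195 | dp before turn [16.056 -6.129 -0.088] | dp after [17.066 -2.032 -0.063]
[0.4482348 0.2524112 0.       ]
```

Emit:
move_arm(
  turn=[
    [0,0,-0.0131],
    [0,0,-0.0131],
    [0,0,-0.0131],
    [0,0,0],
    [0,0,0],
    [0,0,0],
    [0,0,0],
    [0,0,0],
    [0,0,0],
    [0,0,0],
  ],
  dp=[
    [0,0,0],
    [0,0,0],
    [0,0,0],
    [0.85,-0.1,0],
    [0.85,-0.1,0],
    [0.85,-0.1,0],
    [0.85,-0.1,0],
    [0.85,-0.1,0],
    [0.85,-0.1,0],
    [0.85,-0.1,0],
  ],
  jaw=[1,1,1,1,1,1,1,1,1,1],
)

```text
clock: 53.55
tool_pos: [0.5162, -0.0173, 0.1619]
eef_rot: [0.658, 0.753, -0.001, -0.001]
contact_force: [-0.1, 0.4, 0.6]
opening: 0.138
```

Emit:
move_arm(
  turn=[
    [0,0,0],
    [0,0,0],
    [0,0,0],
    [0,0,0],
    [0,0,0],
    [0,0,0],
    [0,0,0],
    [0,0,0],
    [0,0,0],
    [0,0,0],
  ],
  dp=[
    [0.85,-0.1,0],
    [0.85,-0.1,0],
    [0.85,-0.1,0],
    [0.85,-0.1,0],
    [0.85,-0.1,0],
    [0.85,-0.1,0],
    [0.85,-0.1,0],
    [0.85,-0.1,0],
    [0.85,-0.1,0],
    [0.85,-0.1,0],
  ],
  jaw=[1,1,1,1,1,1,1,1,1,1],
)

```text
clock: 54.38
tool_pos: [0.4629, 0.1896, 0.1619]
eef_rot: [0.658, 0.753, -0.001, -0.0]
contact_force: [0.4, 0.4, -0.3]
opening: 0.138
```

Emit:
move_arm(
  turn=[
    [0,0,0],
    [0,0,0],
    [0,0,0],
    [0,0,0],
    [0,0,0],
  ],
  dp=[
    [0.85,-0.1,0],
    [0.85,-0.1,0],
    [0.85,-0.1,0],
    [0,0,0],
    [0,0,0],
  ],
  jaw=[1,1,1,1,1],
)

```text
clock: 54.8
tool_pos: [0.447, 0.2518, 0.1621]
eef_rot: [0.657, 0.754, -0.001, -0.0]
contact_force: [0.2, 0.2, -0.9]
opening: 0.137
```

```bash
python3 -c "
from h import *
show();s=snap('wrist','w28.png');go(bw(.003,.073,.028),1.705)"
```

```text
t 54.8 pos [0.447  0.2518 0.1621] x [-0.138  0.991 -0.   ] z [-0.002 -0.001 -1.   ] F [ 0.25  0.19 -0.93] M [-0.06  0.03 -0.  ] op 0.137 q [-0.62  0.66  0.02  1.98 -0.03  0.5  -0.44]
turn [-0.0002  0.0002  0.0002] rows 0.011953416651588973 | dp before turn [0.087 0.048 5.368] | dp after [0.079 0.04  5.368]
```

View pics/w28.png

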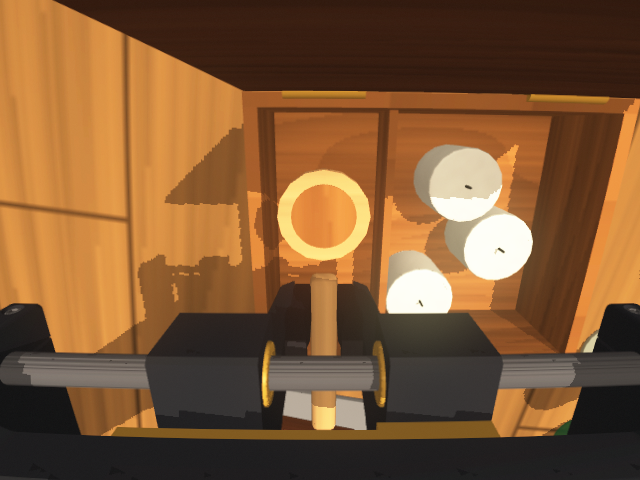

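Emit:
move_arm(
  turn=[
    [0,0,0],
    [0,0,0],
    [0,0,0],
    [0,0,0],
    [0,0,0],
    [0,0,0],
    [0,0,0],
    [0,0,0],
    [0,0,0],
    [0,0,0],
  ],
  dp=[
    [0.08,0.04,0.6],
    [0,0,0.8],
    [0,0,0.8],
    [0,0,0.8],
    [0,0,0.8],
    [0,0,0.7],
    [0,0,0.5],
    [0,0,0.2],
    [0,0,0],
    [0,0,0],
  ],
  jaw=[1,1,1,1,1,1,1,1,1,1],
)

```text
clock: 55.68
tool_pos: [0.4491, 0.2522, 0.0331]
eef_rot: [0.658, 0.753, -0.0, 0.0]
contact_force: [-0.5, -0.9, -1.0]
opening: 0.138
```

```bash
python3 -c "
from h import *
show();print(wb(r.get_state()['tool_pos']))"
```

```text
t 55.68 pos [0.4491 0.2522 0.0331] x [-0.133  0.991 -0.001] z [-0.    -0.001 -1.   ] F [-0.48 -0.92 -0.98] M [-0.05  0.06 -0.02] op 0.138 q [-0.61  0.9   0.01  2.03 -0.03  0.21 -0.44]
(np.float64(0.0026323753862768865), np.float64(0.0721994295180395))
```

Lower slightly, release, climb.

Emit:
move_arm(
  turn=[
    [0,0,0],
    [0,0,0],
    [0,0,0],
    [0,0,0],
    [0,0,0],
    [0,0,0],
    [0,0,0],
    [0,0,0],
    [0,0,0],
    [0,0,0],
  ],
  dp=[
    [0,0,0.2],
    [0,0,0],
    [0,0,0],
    [0,0,0],
    [0,0,0],
    [0,0,0],
    [0,0,-0.3],
    [0,0,-0.6],
    [0,0,-0.8],
    [0,0,-0.8],
  ],
  jaw=[1,1,0.5,0.3,0.3,0.3,0.3,0.3,0.3,0.3],
)

```text
clock: 56.52
tool_pos: [0.4484, 0.253, 0.0914]
eef_rot: [0.658, 0.753, -0.0, -0.0]
contact_force: [0.3, -0.9, -0.4]
opening: 0.355
```

Emit:
move_arm(
  turn=[
    [0,0,0],
    [0,0,0],
    [0,0,0],
    [0,0,0],
    [0,0,0],
    [0,0,0],
    [0,0,0],
    [0,0,0],
    [0,0,0],
    [0,0,0],
  ],
  dp=[
    [0,0,-0.8],
    [0,0,-0.8],
    [0,0,-0.8],
    [-0.5,0,-0.8],
    [-0.9,0,-0.6],
    [-0.9,0,-0.6],
    [-0.9,0,-0.6],
    [-0.6,0,-0.6],
    [0,0,0],
    [0,0,0],
  ],
  jaw=[0.3,0.3,0.3,0.3,0.3,0.3,0.3,0.3,0.3,0.3],
)

```text
clock: 57.35
tool_pos: [0.4619, 0.1588, 0.2313]
eef_rot: [0.658, 0.753, 0.001, 0.0]
contact_force: [-0.1, 1.1, 0.6]
opening: 0.351
```

```bash
python3 -c "
from h import *
show();s=snap('wrist','w29.png');t=snap('top','t29.png');snap('side','s29.png')"
```

```text
t 57.35 pos [0.4619 0.1588 0.2313] x [-0.133  0.991  0.001] z [ 0.002  0.001 -1.   ] F [-0.15  1.07  0.64] M [-0.01  0.06 -0.01] op 0.351 q [-0.43  0.52  0.    1.98 -0.    0.63 -0.29]
```

View pics/w29.png

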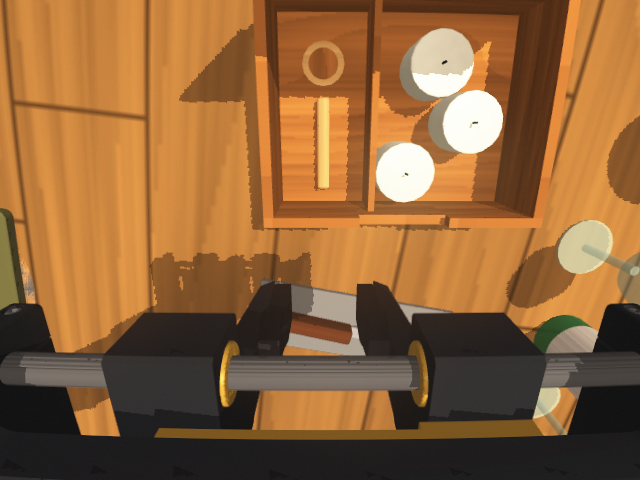

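View pics/s29.png

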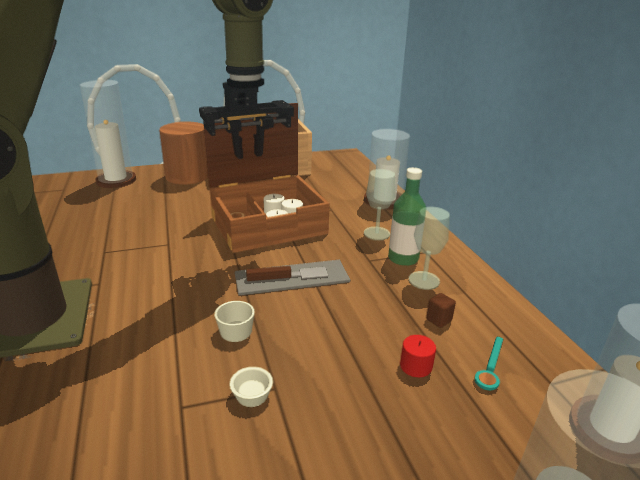

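View pics/t29.png

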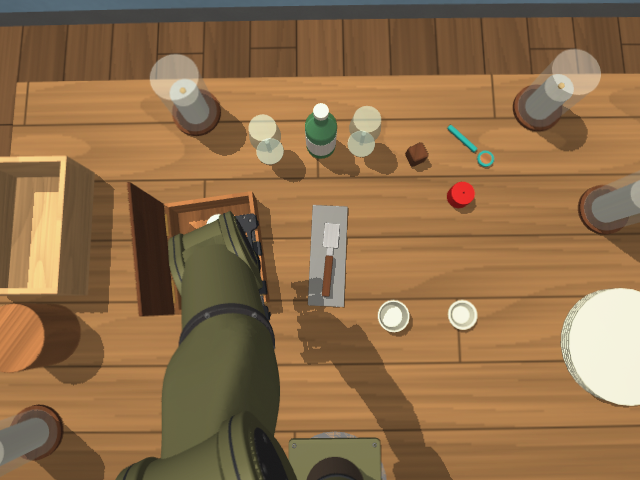

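```bash
python3 -c "
from h import *
go(bw(.165,.0,.33),1.705);t=snap('top');print(plane(t,66,160,.13),plane(t,66,160,.2),plane(t,127,183,.285),wb(plane(t,127,183,.285)),wb(plane(t,140,316,.285)))"
```

```text
turn [-0.0002 -0.0001  0.0005] rows 0.025058289771984887 | dp before turn [10.179  2.963 -4.006] | dp after [10.185  2.937 -4.008]
[0.72190671 0.58388341 0.13      ] [0.70009992 0.54681829 0.2       ] [0.62724897 0.38335143 0.285     ] (np.float64(0.10936339074798401), np.float64(-0.12162527073278863)) (np.float64(0.10686884688884837), np.float64(0.12554794261197982))
```

Emit:
move_arm(
  turn=[
    [0,0,0],
    [0,0,0],
    [0,0,0],
    [0,0,0],
    [0,0,0],
    [0,0,0],
  ],
  dp=[
    [0,0,-0.6],
    [0,0,-0.8],
    [0,0,-0.8],
    [0,0,-0.8],
    [0,0,-0.8],
    [0,0,-0.15],
  ],
  jaw=[1,1,1,1,1,1],
)

```text
clock: 58.05
tool_pos: [0.4626, 0.1607, 0.3313]
eef_rot: [0.657, 0.754, 0.002, 0.001]
contact_force: [0.8, 1.0, 0.7]
opening: 0.006
```

Emit:
move_arm(
  turn=[
    [0,0,0],
    [0,0,0],
    [0,0,0],
    [0,0,0],
    [0,0,0],
    [0,0,0],
    [0,0,0],
    [0,0,0],
    [0,0,0],
    [0,0,0],
  ],
  dp=[
    [0.85,0.25,0],
    [0.85,0.25,0],
    [0.85,0.25,0],
    [0.85,0.25,0],
    [0.85,0.25,0],
    [0.85,0.25,0],
    [0.85,0.25,0],
    [0.85,0.25,0],
    [0.85,0.25,0],
    [0.85,0.25,0],
  ],
  jaw=[1,1,1,1,1,1,1,1,1,1],
)

```text
clock: 58.88
tool_pos: [0.4938, 0.3796, 0.3272]
eef_rot: [0.657, 0.754, -0.001, -0.0]
contact_force: [-0.7, 0.2, -0.7]
opening: 0.006
```

Emit:
move_arm(
  turn=[
    [0,0,0],
    [0,0,0],
    [0,0,0],
    [0,0,0],
  ],
  dp=[
    [0.85,0.25,0],
    [0.8,0.2,0],
    [0,0,0],
    [0,0,0],
  ],
  jaw=[1,1,1,1],
)

```text
clock: 59.22
tool_pos: [0.499, 0.4217, 0.327]
eef_rot: [0.657, 0.754, -0.001, -0.0]
contact_force: [0.7, -0.2, -0.8]
opening: 0.005
```

```bash
python3 -c "
from h import *
show();print(wb(r.get_state()['tool_pos']));snap('side','s30.png');snap('top','t30.png')"
```

```text
t 59.22 pos [0.499  0.4217 0.327 ] x [-0.138  0.99  -0.001] z [-0.003 -0.002 -1.   ] F [ 0.7  -0.17 -0.85] M [-0.1   0.08  0.03] op 0.005 q [-0.78  0.65  0.01  1.35 -0.01  1.14 -0.63]
(np.float64(0.1641795273965221), np.float64(0.00048820369892343257))
```

View pics/s30.png

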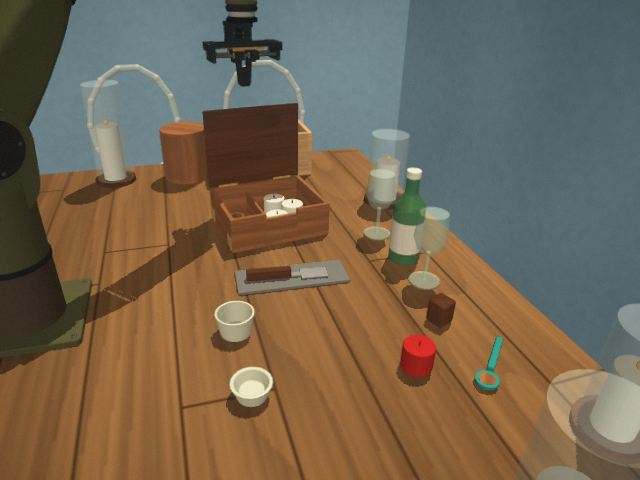

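View pics/t30.png

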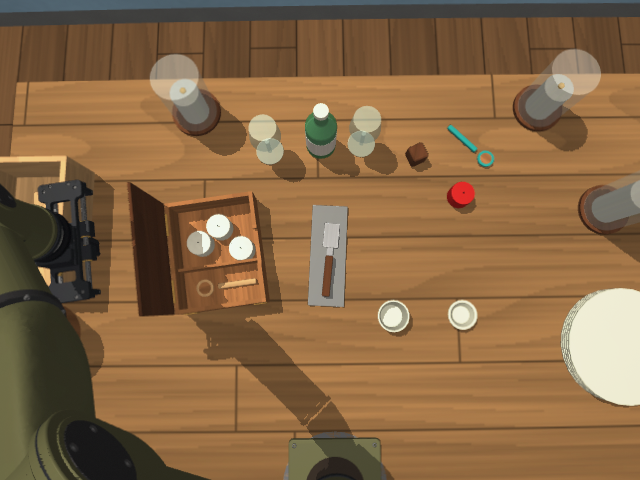

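Emit:
move_arm(
  turn=[
    [0,0,0],
    [0,0,0],
    [0,0,0],
    [0,0,0],
    [0,0,0],
    [0,0,0],
    [0,0,0],
    [0,0,0],
    [0,0,0],
  ],
  dp=[
    [0,0,0.6],
    [0,0,0.8],
    [0,0,0.8],
    [0,0,0.7],
    [0,0,0.2],
    [-0.6,0,0],
    [-0.6,0,0],
    [-0.3,0,0],
    [0,0,0],
  ],
  jaw=[1,1,1,1,1,1,1,1,1],
)

```text
clock: 60.07
tool_pos: [0.5068, 0.3804, 0.2526]
eef_rot: [0.659, 0.752, -0.0, 0.001]
contact_force: [0.2, -0.7, -0.5]
opening: 0.006
```

```bash
python3 -c "
from h import *
show();p=r.get_state()['tool_pos'];print(wb(p),p[2])
t=np.linspace(1.57,0,25)
f=lambda a:np.array([100-165*np.cos(a)+7*np.sin(a)+9,85+165*np.sin(a)+7*np.cos(a)])
print(f(1.57))
print([[round((f(b)-f(a))[0]/25,2),round(-(f(b)-f(a))[1]/25,2)] for a,b in zip(t[:-1],t[1:])])"
```

```text
t 60.07 pos [0.5068 0.3804 0.2526] x [-0.131  0.991 -0.001] z [ 0.001 -0.001 -1.   ] F [ 0.15 -0.67 -0.55] M [-0.09  0.07  0.02] op 0.006 q [-0.72  0.68  0.    1.53 -0.    0.93 -0.58]
(np.float64(0.12219141745964524), np.float64(-0.0018075491528732977)) 0.25255919196110294
[115.86860387 250.00552197]
[[np.float64(-0.43), np.float64(-0.0)], [np.float64(-0.43), np.float64(0.02)], [np.float64(-0.43), np.float64(0.05)], [np.float64(-0.42), np.float64(0.08)], [np.float64(-0.42), np.float64(0.11)], [np.float64(-0.41), np.float64(0.14)], [np.float64(-0.4), np.float64(0.16)], [np.float64(-0.39), np.float64(0.19)], [np.float64(-0.38), np.float64(0.21)], [np.float64(-0.36), np.float64(0.24)], [np.float64(-0.35), np.float64(0.26)], [np.float64(-0.33), np.float64(0.28)], [np.float64(-0.31), np.float64(0.3)], [np.float64(-0.29), np.float64(0.32)], [np.float64(-0.27), np.float64(0.34)], [np.float64(-0.24), np.float64(0.36)], [np.float64(-0.22), np.float64(0.37)], [np.float64(-0.19), np.float64(0.39)], [np.float64(-0.17), np.float64(0.4)], [np.float64(-0.14), np.float64(0.41)], [np.float64(-0.12), np.float64(0.42)], [np.float64(-0.09), np.float64(0.42)], [np.float64(-0.06), np.float64(0.43)], [np.float64(-0.03), np.float64(0.43)]]
```

Emit:
move_arm(
  turn=[
    [0,0,0],
    [0,0,0],
    [0,0,0],
    [0,0,0],
    [0,0,0],
    [0,0,0],
    [0,0,0],
    [0,0,0],
    [0,0,0],
    [0,0,0],
  ],
  dp=[
    [-0.25,0,0.1],
    [-0.43,0,0],
    [-0.43,0,0.02],
    [-0.43,0,0.05],
    [-0.42,0,0.08],
    [-0.42,0,0.11],
    [-0.41,0,0.14],
    [-0.4,0,0.16],
    [-0.39,0,0.19],
    [-0.38,0,0.21],
  ],
  jaw=[1,1,1,1,1,1,1,1,1,1],
)

```text
clock: 60.9
tool_pos: [0.5189, 0.2839, 0.2247]
eef_rot: [0.658, 0.753, -0.0, 0.0]
contact_force: [-0.3, 1.0, -0.3]
opening: 0.007
```

```bash
python3 -c "
from h import *
show();p=r.get_state()['tool_pos'];print(wb(p),p[2]);snap('side','s31.png')"
```

```text
t 60.9 pos [0.5189 0.2839 0.2247] x [-0.134  0.991 -0.   ] z [-0. -0. -1.] F [-0.26  1.01 -0.26] M [ 0.18  0.16 -0.02] op 0.007 q [-0.57  0.66 -0.01  1.69  0.01  0.79 -0.45]
(np.float64(0.024992178670378923), np.float64(-0.0011826088295639708)) 0.22473227981520896
```

View pics/s31.png

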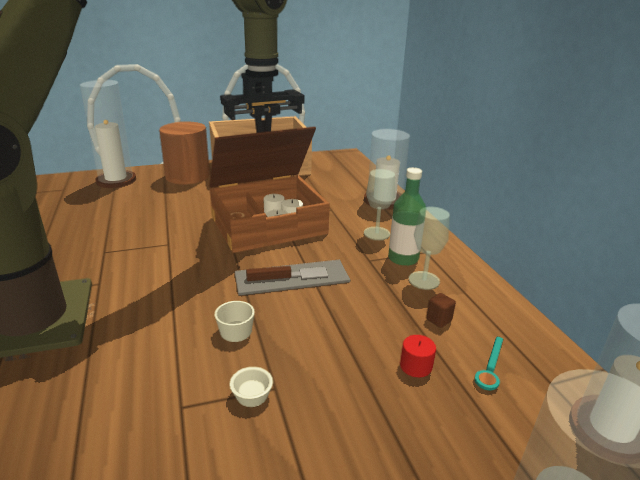

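Lid is coming down well. Continue the arc.

Emit:
move_arm(
  turn=[
    [0,0,0],
    [0,0,0],
    [0,0,0],
    [0,0,0],
    [0,0,0],
    [0,0,0],
    [0,0,0],
    [0,0,0],
    [0,0,0],
    [0,0,0],
  ],
  dp=[
    [-0.36,0,0.24],
    [-0.35,0,0.26],
    [-0.33,0,0.28],
    [-0.31,0,0.3],
    [-0.29,0,0.32],
    [-0.27,0,0.34],
    [-0.24,0,0.36],
    [-0.22,0,0.37],
    [-0.19,0,0.39],
    [-0.17,0,0.4],
  ],
  jaw=[1,1,1,1,1,1,1,1,1,1],
)

```text
clock: 61.78
tool_pos: [0.528, 0.2169, 0.1427]
eef_rot: [0.658, 0.753, -0.0, -0.0]
contact_force: [0.0, 1.4, 0.1]
opening: 0.006
```

```bash
python3 -c "
from h import *
show();p=r.get_state()['tool_pos'];print(wb(p),p[2]);snap('side','s32.png')"
```

```text
t 61.78 pos [0.528  0.2169 0.1427] x [-0.134  0.991 -0.   ] z [-0. -0. -1.] F [0.02 1.36 0.08] M [ 0.03  0.05 -0.02] op 0.006 q [-0.46  0.75 -0.02  1.82  0.03  0.57 -0.36]
(np.float64(-0.04265438241547624), np.float64(-0.0014696411700300584)) 0.14270078199145278
```

View pics/s32.png

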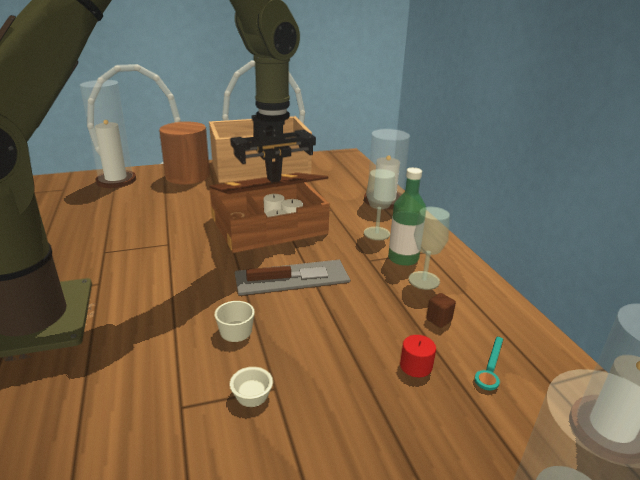

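Emit:
move_arm(
  turn=[
    [0,0,0],
    [0,0,0],
    [0,0,0],
    [0,0,0],
    [0,0,0],
    [0,0,0],
    [0,0,0],
  ],
  dp=[
    [-0.14,0,0.4],
    [-0.12,0,0.42],
    [-0.09,0,0.42],
    [-0.06,0,0.4],
    [-0.03,0,0.3],
    [0,0,0.1],
    [0,0,0],
  ],
  jaw=[1,1,1,1,1,1,1],
)

```text
clock: 62.42
tool_pos: [0.5292, 0.2062, 0.093]
eef_rot: [0.658, 0.753, -0.0, -0.0]
contact_force: [-3.2, -1.3, 5.6]
opening: 0.005
```

```bash
python3 -c "
from h import *
show()"
```

```text
t 62.42 pos [0.5292 0.2062 0.093 ] x [-0.134  0.991 -0.001] z [-0.001 -0.001 -1.   ] F [-3.16 -1.26  5.55] M [-0.33  0.39  0.01] op 0.005 q [-0.44  0.83 -0.02  1.86  0.04  0.46 -0.36]
```

Contact at the closed height (z 0.093, 5.6 N). A little more press, then lift away.

Emit:
move_arm(
  turn=[
    [0,0,0],
    [0,0,0],
    [0,0,0],
  ],
  dp=[
    [0,0,0.06],
    [0,0,0.04],
    [0,0,0],
  ],
  jaw=[1,1,1],
)

```text
clock: 62.67
tool_pos: [0.5293, 0.2062, 0.0927]
eef_rot: [0.658, 0.753, -0.0, 0.0]
contact_force: [-6.6, -2.1, 25.2]
opening: 0.004
```

Emit:
move_arm(
  turn=[
    [0,0,0],
    [0,0,0],
    [0,0,0],
    [0,0,0],
    [0,0,0],
    [0,0,0],
    [0,0,0],
    [0,0,0],
    [0,0,0],
    [0,0,0],
  ],
  dp=[
    [0,0,-0.4],
    [0,0,-0.8],
    [0,0,-0.9],
    [0,0,-0.9],
    [0,0,-0.9],
    [0,0,-0.9],
    [0,0,-0.9],
    [-0.9,-0.5,-0.5],
    [-0.9,-0.5,0],
    [0,0,0],
  ],
  jaw=[1,1,1,1,1,1,1,1,1,1],
)

```text
clock: 63.5
tool_pos: [0.5095, 0.153, 0.2458]
eef_rot: [0.66, 0.751, -0.002, 0.001]
contact_force: [-0.1, -0.9, -1.6]
opening: 0.009
```

```bash
python3 -c "
from h import *
show();snap('side','s33.png');snap('wrist','w33.png')
a=cv2.imread('pics/s33.png')[130:300,190:370];cv2.imwrite('pics/s33c.png',cv2.resize(a,None,fx=3.5,fy=3.5,interpolation=cv2.INTER_CUBIC))"
```

```text
t 63.5 pos [0.5095 0.153  0.2458] x [-0.129  0.992 -0.004] z [-0.001 -0.004 -1.   ] F [-0.09 -0.87 -1.59] M [-0.13  0.07  0.03] op 0.009 q [-0.36  0.56 -0.03  1.84  0.03  0.75 -0.28]
```

View pics/s33c.png

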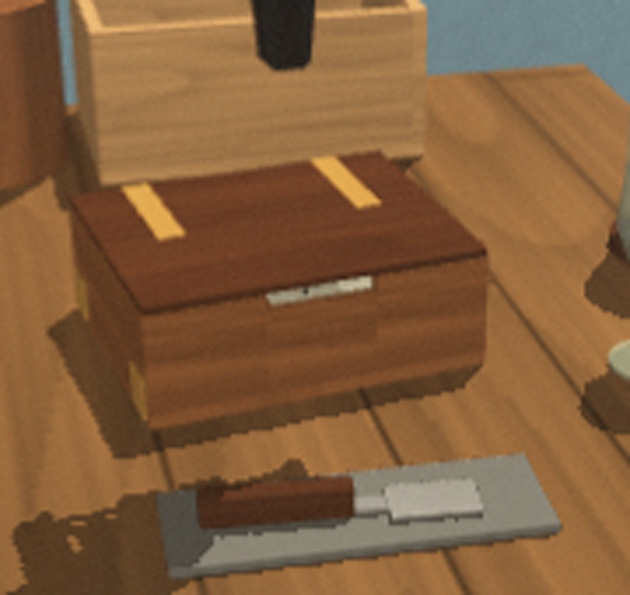

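View pics/w33.png

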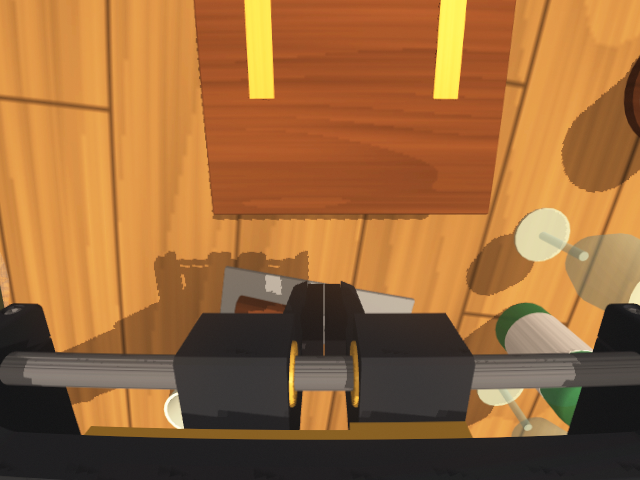

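```bash
python3 -c "
from h import *
s=snap('side')
a=s['frame'][195:235,220:340];cv2.imwrite('pics/s34.png',cv2.resize(a,None,fx=6.6,fy=6.6,interpolation=cv2.INTER_CUBIC))
for n,P in (('nL',bw(-.1,.04,.085)),('nR',bw(-.1,-.04,.085)),('nRb',bw(-.1,-.04,.073)),('cfront top',bw(-.057,-.028,.058)),('cleft',bw(-.057,0,.058)),('cright',bw(-.057,-.056,.058)),('back',bw(-.01,-.061,.058))): print(n,proj(s,P))
m=r.get_state()
"
```

```text
nL [264.98341882 214.81084818]
nR [296.78641244 209.2198513 ]
nRb [296.77233917 213.72766942]
cfront top [285.63604453 212.80900499]
cleft [274.98825143 214.69522149]
cright [296.10328284 210.95652711]
back [290.95411246 203.21138244]
```

View pics/s34.png

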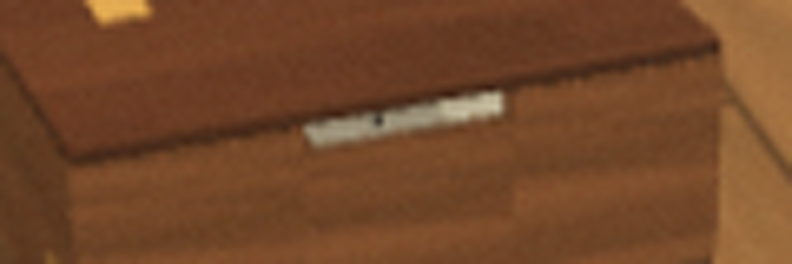

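```bash
python3 -c "
from h import *
t=snap('top','t34.png');f=cv2.imread('pics/t30.png')
a=f[180:320,120:290];cv2.imwrite('pics/t30c.png',cv2.resize(a,None,fx=4,fy=4,interpolation=cv2.INTER_CUBIC))
for u,v in ((200,243),(218,226),(241,247)): print(wb(plane(t,u,v,.058)))
"
```

```text
(np.float64(0.03652318335707076), np.float64(-0.02693140867741822))
(np.float64(-0.00871272941149376), np.float64(-0.06011809768544481))
(np.float64(-0.055270134123200095), np.float64(-0.00439092056315448))
```

View pics/t30c.png

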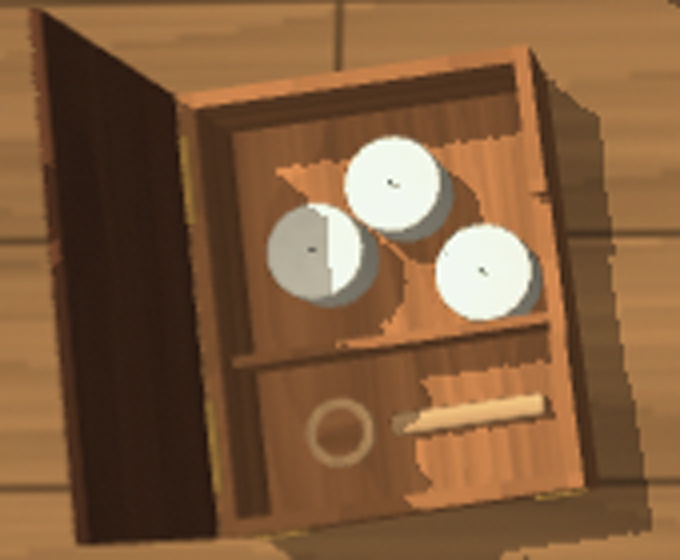

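View pics/t34.png

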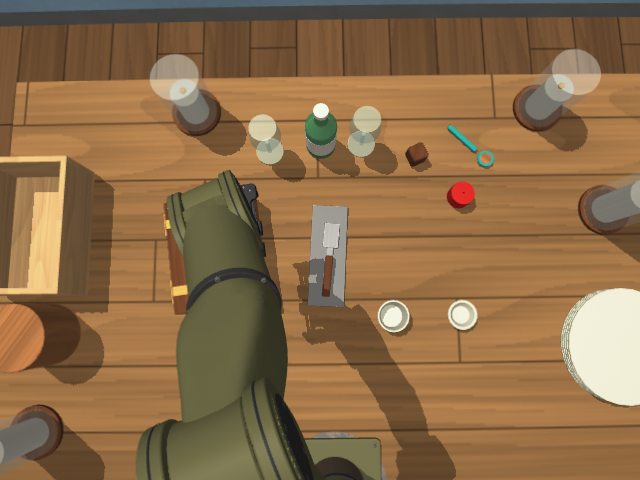

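Emit:
move_arm(
  turn=[
    [0,0,0],
    [0,0,0],
    [0,0,0],
    [0,0,0],
    [0,0,0],
  ],
  dp=[
    [0,0,0],
    [0,0,0],
    [0,0,0],
    [0,0,0],
    [0,0,0],
  ],
  jaw=[1,1,1,1,1],
)

```text
clock: 64.12
tool_pos: [0.5108, 0.1589, 0.2451]
eef_rot: [0.658, 0.753, -0.0, -0.0]
contact_force: [0.3, -0.2, 0.1]
opening: 0.005
```

```bash
python3 -c "
from h import *
show();print(r.finish_job())"
```

```text
t 64.12 pos [0.5108 0.1589 0.2451] x [-0.135  0.991  0.   ] z [-0.  0. -1.] F [ 0.34 -0.22  0.14] M [-0.02  0.03 -0.  ] op 0.005 q [-0.37  0.56 -0.04  1.84  0.03  0.75 -0.28]
the job is handed in; nothing more can be done
None
```

The job was handed in at about 64 s of the 210 s allowed; the hand-in gave no verdict.

I pried the lid up with the server's blade in the notch, swung it to about 1.57 rad on the blade, and laid the server back on its slate board. The three white candles went into the wide compartment and the one pale spoon into the narrow one. I then pushed the lid shut from behind with the closed fingers. Only those four loose items were there; I left the red candle and the turquoise spoon alone.

- **Lid:** the fingers stopped solid on it at z = 0.093 m, the closed height, and it looked flush in the side view. I pressed with up to about 25 N at the end.
- **Server:** it lies on the board in the last top and side pictures.
- **Candles and spoon:** the last picture before closing showed all of them in the right compartments. The front candle had shifted about 25 mm after I placed it, presumably the announced knock. It measured y ≈ -4 mm in the box frame and still stood inside the wide compartment, so I left it.
- **Bystanders:** the glasses, bottle, pepper and dishes look unmoved.
- **Arm:** it ended about 15 cm above the box with no contact force.

No check failed. Box points measured from the wrist camera disagreed with my box frame by up to about 10 mm, mostly under 6 mm.

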